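# Refill the price-tile dispenser

## Robot

A 6-joint arm with a two-finger parallel gripper is mounted at the origin on a cart in front of the work surface, level with it; the furniture and walls round the work are solid. World frame = base frame: x ahead of the robot, y to its left, z up, the work surface at z = 0. Lengths are in m, angles in rad, forces in N, time in s.
With the tool pointing down it reaches from about 0.375 to 0.9 m from the base axis. Payload 3.1 kg.
Tool frame: the origin (TCP) lies between the finger pads; the fingertips stand 17 mm ahead of it and the grasp point (between the pads) lies 2 mm behind it (bot.tips_ahead is the distance from the TCP to the fingertips, in m); z points along the fingers, y is the line along which they close (so a half turn about z gives the same grasp; the last joint's range is limited). The gripper opens to 85 mm and grips with 20 to 120 N. Pads are 22 mm wide; open, the fingers measure 114 mm over their backs; the gripper's body (76 mm by 85 mm) begins 54 mm behind the grasp point. The pads swing forward as they close: fully open they stand 13 mm farther back than shut.
Start: joints at [1.071, 0.527, 1.433, -0, 1.181, -0.178], TCP at [0.197, 0.593, 0.248] pointing down, gripper open.
Joint ranges: [-3.08, 3.08], [-0.75, 2.2], [0.22, 2.44], [-1.43, 4.57], [0, 2.65], [-2.85, 2.85]. Speed limits (rad/s): [2.79, 2.79, 3.14, 3.14, 3.14, 3.14].

## Interface

Orientations are given as a rotation vector (axis times angle).
In Python, from station import readout, cams, order, bot gives the robot as it stands. The module is installed in compiled form; this text tells all that it offers.
- The arm moves only by the tool send_rows, never from a script. Its argument "increments" is a list of rows, each a list of 7 numbers: the shift along the tool's x, y, z in m, then the turn, a rotation vector about the tool's x, y, z in rad, then the closure, from -1 (fully open) to 1 (shut). A call has 1 to 20 rows; each row shifts and turns the commanded pose from where the row before left it, along the tool's axes as they then stand; what a row does not reach is not made up. A row lasts 1/8 s, in which the tool goes at most 62.5 mm and 10.7 degrees, less where a joint would pass 70% of its speed; a pose out of reach is approached as far as the arm can. A call is refused whole if a number of a shift passes 0.0625 or a number of a turn 0.188, either way. A call with a gripper value outside its range is refused whole. The fingers move at their own pace and stop on an object; "grip_force" is the grip in N (left out, the last holds). Time passes only in rows, so rows that do not move let the fingers close. It gives the time, the measured TCP pose, the force and the opening at its end, in the units of the state.
- readout.read_state(): the state, without advancing time (a new reading comes with each control period).
- cams.grab_frame(name): name is "side" or "top"; returns a dict with "image" (400x640x3 uint8, red, green, blue), "depth" (400x640 float32, m along the optical axis (not along the pixel's ray), 0 where there is no reading), "camera_matrix" (3x3 intrinsics, pixels), "extrinsics" (4x4, takes a point from world to camera coordinates). Camera axes: x right, y up, looking along -z (the intrinsics and any distortion apply to the point x, -y, -z); pixel columns grow to the right and rows downward; lengths in m; the calibration is good to about 2 mm. A picture is of the moment at which its call begins.
- order.finish_job(): hands the job in, once; it reports no verdict.
The state is a dict: "time_s": time; "joint_pos": joint angles; "dq": joint speeds; "joint_torque": joint torques, N m; "ee_pos": TCP position; "eef_rot": TCP orientation; "wrist_force": force on the tool from outside, world axes, zero at the start; "ft_torque": the same for the moment, N m; "grip_width": finger opening in m.
Only numpy, scipy, OpenCV 4.12 (cv2) and the standard library are available. Lean on these libraries where they do the work, as an engineer would, in place of code of your own. Each camera call takes 0.05 s, during which the arm holds its last target. There are 200 camera calls.

## Task

Refill the counter dispenser: lay every loose wooden price tile flat, one on another, between its four corner posts, then set the hand tamper squarely on the stack and press straight down until the sprung floor plate is right at the bottom, holding it there for a second. Then stand the tamper upright in the middle of its rubber mat again and slide the dispenser's cover fully shut; leave the jars and the tape roll alone.

Things in the scene. Friction and masses are not known exactly. Their poses are not given: they have to be found in the camera images.
- dispenser: Tile dispenser fixed to the table; origin on the table under the middle of its well, z up. Base board 10 mm; four L-shaped corner posts, 5 mm thick, 92 mm high, flared 3 mm a side in the top 8 mm. Well between them 88 (x) x 60 (y) mm; openings for fingers between the posts: 56 mm wide in the long (+y, -y) sides, 32 mm in the short ones. Rails behind (+x, to 149 mm) carry the open cover.
- well_top (a point): Middle of the dispenser's well at the height of the post tops (92 mm above the dispenser's origin); axes as the dispenser's.
- plate (a joint): Sprung floor plate of the dispenser, 82 x 54 mm, in m of downward travel: 0 at the top (upper face 42 mm above the dispenser's origin), 0.024 at the bottom stop. A spring (200 N/m) and a brake (9 N) act on it: it takes 9 to 14 N to press down and stays where it is left.
- cover (a joint): Sliding cover of the dispenser, a plywood board 98 x 78 x 5 mm at the height of the post tops, in m: 0 fully open (behind the well), 0.100 fully shut over the well; it slides along the dispenser's -x as it shuts, with 1.5 N of friction.
- cover_knob (a point): Middle of the round steel knob's head (20 mm across, 14 mm high; under it a stem 16 mm across, 10 mm high) in the centre of the cover, 17 mm above the cover's upper face. Axes as the dispenser's.
- tile0_c (a point): Blank wooden price tile, a flat slab 84 x 56 x 14 mm of light wood with a dark spot near one end; point at its centre. x along its 84 mm length, y along its 56 mm width, z up. Weighs 60 g. May be absent.
- tile1_c (a point): Blank wooden price tile, a flat slab 84 x 56 x 14 mm of light wood with a dark spot near one end; point at its centre. x along its 84 mm length, y along its 56 mm width, z up. Weighs 60 g. May be absent.
- tile2_c (a point): Blank wooden price tile, a flat slab 84 x 56 x 14 mm of light wood with a dark spot near one end; point at its centre. x along its 84 mm length, y along its 56 mm width, z up. Weighs 60 g. May be absent.
- tile3_c (a point): Blank wooden price tile, a flat slab 84 x 56 x 14 mm of light wood with a dark spot near one end; point at its centre. x along its 84 mm length, y along its 56 mm width, z up. Weighs 60 g. May be absent.
- tamper_grip (a point): Hand tamper: a flat steel foot 80 x 53 x 10 mm, a stem 18 mm across and a square dark-wood grip 26 x 26 mm, 32 mm high, on top (77 mm high in all). The point is the middle of the wooden grip, 61 mm above the underside of the foot, on the foot's centre line. x along the foot's 80 mm length, y along its 53 mm width, z up. About 0.25 kg.
- mat: Black rubber mat, 110 x 84 mm and 2 mm thick, fixed on the table: the tamper's place. Origin at the centre of its underside; x along the 110 mm. Between it and the dispenser stands a fixed cash box (x 0.57 to 0.78, y -0.01 to 0.25 m) with its lid up, to about 0.26 m high: carry things past in front of it.
- honey: Bystander: smaller jar with a cream lid, 60 mm across, 92 mm high; origin at the centre of its underside.
- pickle: Bystander: taller jar with a white lid, 68 mm across, 122 mm high; origin at the centre of its underside.
- tape: Bystander: tape roll lying flat, 66 mm across, 24 mm high; origin at the centre of its underside.
Things that resemble listed ones, but are neither listed nor needed, are in the scene too. What is shaped like the part that bears tamper_grip but yellow is not meant.

How it is judged:
On the way, in this order (a step that is already met when the one before it is completed fails the run):
1. every tile lies flat in the dispenser's well, square with it (horizontal distance between each of tile0_c, tile1_c, tile2_c, tile3_c and well_top below 0.006 m and angle between the z axis of each of tile0_c, tile1_c, tile2_c, tile3_c and the z axis of dispenser, either way round below 0.08 rad and angle between the x axis of each of tile0_c, tile1_c, tile2_c, tile3_c and the x axis of dispenser, either way round below 0.12 rad and z of each of tile0_c, tile1_c, tile2_c, tile3_c in the frame of dispenser below 0.097 m), for 0.2 s.
2. the tamper, upright and square over the stack, has the floor plate pressed to the bottom for half a second (all of step 1 and value of joint plate above 0.022 m and angle between tamper_grip's own z axis and vertical below 0.08 rad and horizontal distance between tamper_grip and well_top below 0.008 m and z of tamper_grip in the frame of dispenser below 0.15 m and contact force between tamper and anything else above 3 N), for 0.5 s.
At the end, for the whole second after the job is handed in: Tiles flat in the well (centres within 6 mm of its axis, level to 0.08 rad, turned under 0.12 rad); plate at 0.021 m or more of 0.024; cover at 0.095 m or more of 0.100; tamper upright (0.08 rad) and at rest on its mat, within 20 mm of the middle (all of step 1 and value of joint plate above 0.021 m and value of joint cover above 0.095 m and angle between tamper_grip's own z axis and vertical below 0.08 rad and horizontal distance between tamper_grip and mat below 0.02 m and z of tamper_grip in the frame of mat below 0.07 m and linear speed of tamper below 0.02 m/s); the robot touches nothing.
It fails at once if the smaller jar is disturbed (moved more than 30 mm) (distance of honey from where it was at the start of the episode above 0.03 m).
It fails at once if the taller jar is disturbed (moved more than 30 mm) (distance of pickle from where it was at the start of the episode above 0.03 m).
It fails at once if the tape roll is disturbed (moved more than 30 mm) (distance of tape from where it was at the start of the episode above 0.03 m).
Of tile0, tile1, tile2, tile3 only 2 to 4 are there at a start; the rules pass over those that are not, and their reading is None.
At some moment in a run one of tile0, tile1, tile2, tile3, tamper may be knocked a few centimetres aside while the robot is not near it.
It also fails if it takes over 210 s, if anything falls off the work surface, if the arm or the gripper's body presses on something with over 40 N, if the wrist force passes 120 N, or if a joint passes its speed limit or range.

## Working session

There is one attempt and no reset: what is moved stays moved. The work goes in short steps, Python scripts to look and compute and a tool call to move; the robot and the scene stay as the last step left them, time stands still between calls to the robot, and variables do not carry over. Pictures are saved under pics/ and viewed, on a budget of 14 in all, crops included, one or two more only if the job needs it, and the job is handed in when it is done.

Besides the shell and the picture viewer there is one more tool, called as a command line: name --pt "numbers of a row" for each row, then --argument value for the rest. send_rows: Moves the arm, as the interface text tells. Its arguments: {"type":"object","properties":{"increments":{"type":"array","items":{"type":"array","items":{"type":"number"}}},"grip_force":{"type":"number"}},"required":["increments"]}

```bash
mkdir -p pics
cat > h.py <<'E'
import numpy as np, cv2
from scipy.spatial.transform import Rotation as R
from station import readout, cams, order, bot
def grab(n):
    f=cams.grab_frame(n); np.savez('last_%s.npz'%n,**f); return f
def load(n): return dict(np.load('last_%s.npz'%n))
def cloud(f):
    K=f['camera_matrix'];E=f['extrinsics'];d=f['depth']
    v,u=np.mgrid[0:d.shape[0],0:d.shape[1]]
    p=np.stack([(u-K[0,2])/K[0,0]*d,-(v-K[1,2])/K[1,1]*d,-d],-1)
    w=(p-E[:3,3])@E[:3,:3]; w[d==0]=np.nan
    return w
def save(name,img,s=1,box=None):
    if box: img=img[box[1]:box[3],box[0]:box[2]]
    cv2.imwrite('pics/'+name,cv2.cvtColor(cv2.resize(np.ascontiguousarray(img),None,fx=s,fy=s,interpolation=cv2.INTER_CUBIC),cv2.COLOR_RGB2BGR))
E
python3 - <<'E'
from h import *
s=readout.read_state(); print({k:np.round(v,3).tolist() for k,v in s.items()})
for n in('top','side'):
    f=grab(n); save(n+'0.png',f['image'],1.25)
    print(n,f['camera_matrix'].round(1).tolist(),f['extrinsics'].round(3).tolist())
E
```

```text
{'time_s': 0.0, 'joint_pos': [1.071, 0.528, 1.434, -0.0, 1.181, -0.179], 'dq': [-0.001, -0.001, 0.0, -0.001, 0.0, 0.0], 'joint_torque': [0.001, -44.235, -17.802, -0.0, 0.009, 0.0], 'ee_pos': [0.197, 0.593, 0.247], 'eef_rot': [-0.502, -3.101, 0.003], 'wrist_force': [0.245, -0.859, -0.736], 'ft_torque': [-0.006, -0.003, -0.043], 'grip_width': 0.085}
top [[477.2, 0.0, 322.2], [0.0, 477.2, 210.8], [0.0, 0.0, 1.0]] [[-0.02, -1.0, 0.012, 0.01], [0.986, -0.018, 0.165, -0.589], [-0.165, 0.015, 0.986, -1.254], [0.0, 0.0, 0.0, 1.0]]
side [[461.4, 0.0, 324.1], [0.0, 461.4, 209.3], [0.0, 0.0, 1.0]] [[0.996, -0.085, 0.0, -0.591], [0.03, 0.361, 0.932, -0.098], [-0.079, -0.929, 0.362, -1.419], [0.0, 0.0, 0.0, 1.0]]
```

View pics/top0.png

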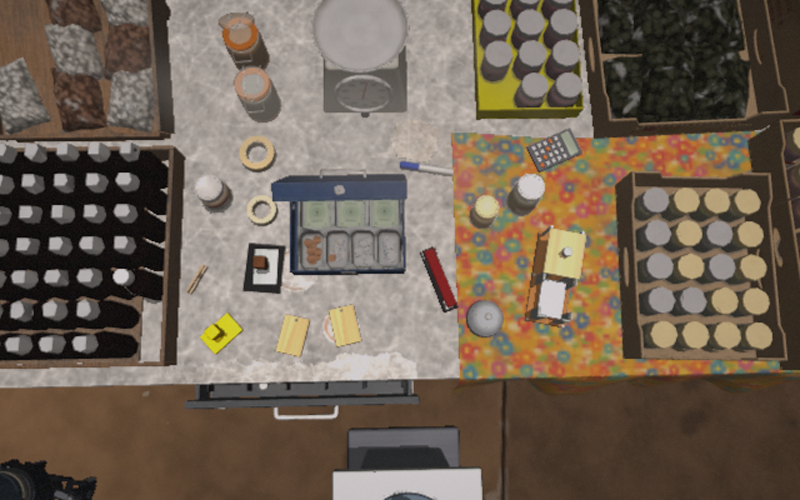

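View pics/side0.png

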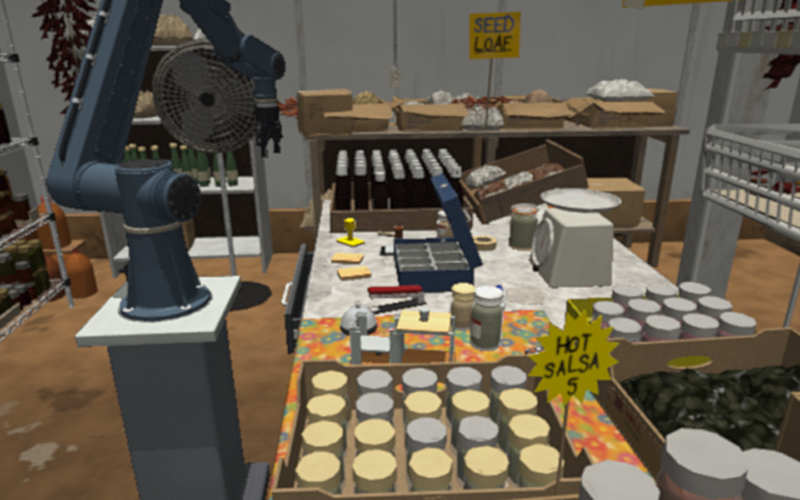

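The top view shows two tiles at about (293,335) and (345,325), the tamper on its mat at (262,265), the yellow decoy at (220,333), and the dispenser at (555,275) with its well towards the robot. The side view agrees. Next I'll measure all of these.

Run:
```python
from h import *
f=load('top'); w=cloud(f); im=f['image']
a=cv2.resize(im[180:290,150:310],None,fx=5,fy=5,interpolation=cv2.INTER_CUBIC)
b=cv2.resize(im[170:270,400:490],None,fx=5.5,fy=5.5,interpolation=cv2.INTER_CUBIC)
save('c1.png',a); save('c2.png',b)
hsv=cv2.cvtColor(im,cv2.COLOR_RGB2HSV)
# tiles: pixels above table 6..60mm on near-left area
z=w[...,2]
for nm,(x0,y0,x1,y1) in dict(t1=(215,245,255,290),t2=(255,240,295,285)).items():
    s=np.zeros(z.shape,bool); s[y0:y1,x0:x1]=1
    m=s&(z>0.008)&(z<0.08)
    p=w[m]; r=cv2.minAreaRect((p[:,:2]*1000).astype(np.float32)); print(nm,len(p),np.percentile(p[:,2],[5,50,95]).round(4),r)
def px(u,v): return w[v,u].round(3)
for u,v in [(208,210),(203,200),(453,202),(440,240),(450,222),(465,190)]: print((u,v),px(u,v))
s=z[150:270,405:490]; 
for lo,hi in [(.03,.06),(.085,.1),(.1,.13)]:
    m=np.zeros(z.shape,bool); m[170:265,415:475]=1; m&=(z>lo)&(z<hi); p=w[m]
    print(lo,hi,len(p),np.median(p,0).round(4),cv2.minAreaRect((p[:,:2]*1000).astype(np.float32)))
```

```text
t1 626 [0.0096 0.0138 0.0182] ((447.7559814453125, 252.22389221191406), (75.73947143554688, 91.89807891845703), 75.7880630493164)
t2 613 [0.01   0.0141 0.0185] ((459.38232421875, 133.6928253173828), (83.85676574707031, 65.5224838256836), 12.710702896118164)
(208, 210) [0.592 0.303 0.077]
(203, 200) [ 0.635  0.336 -0.002]
(453, 202) [ 0.594 -0.34   0.121]
(440, 240) [ 0.504 -0.321  0.043]
(450, 222) [ 0.553 -0.351  0.044]
(465, 190) [ 0.629 -0.38   0.102]
0.03 0.06 692 [ 0.5117 -0.3247  0.0422] ((579.7371215820312, -317.1111755371094), (254.2156219482422, 88.00304412841797), 3.7379868030548096)
0.085 0.1 845 [ 0.5903 -0.3413  0.0972] ((557.2255859375, -335.052978515625), (78.97996520996094, 197.45611572265625), 77.96165466308594)
0.1 0.13 309 [ 0.5999 -0.3424  0.1015] ((597.31884765625, -342.8201904296875), (77.41172790527344, 96.75607299804688), 78.35870361328125)
```

View pics/c1.png

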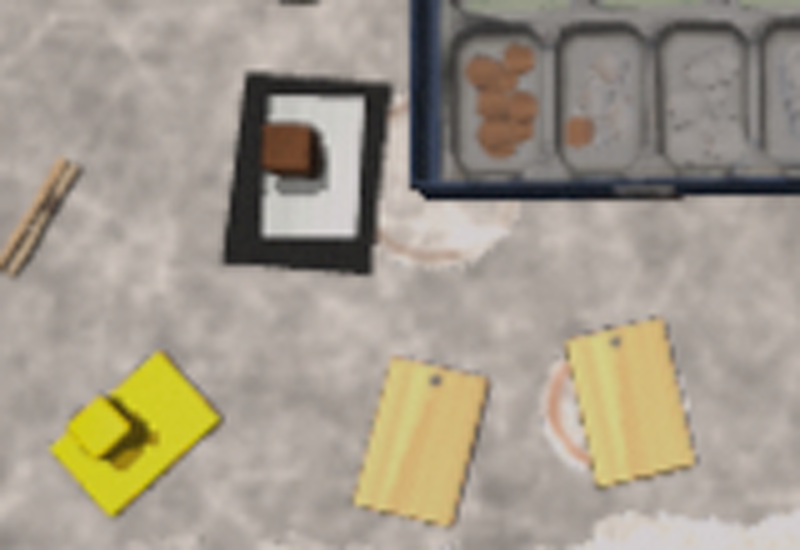

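View pics/c2.png

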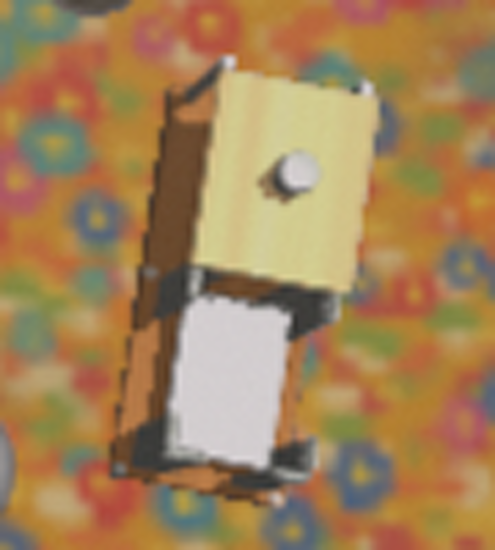

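Both tiles lie flat, about 14 mm high and with no stacks. In the crops the tile corners are A (393,357),(489,377),(450,526),(354,503) and B (566,341),(662,318),(693,464),(599,487). The cover corners are (222,70)…(195,264). I'll put these onto planes of known height.

```bash
cat >> h.py <<'E'
def onplane(f,uv,z):
    K=f['camera_matrix'];E=f['extrinsics'];uv=np.atleast_2d(np.asarray(uv,float))
    d=np.stack([(uv[:,0]-K[0,2])/K[0,0],-(uv[:,1]-K[1,2])/K[1,1],-np.ones(len(uv))],-1)@E[:3,:3]
    c=-E[:3,:3].T@E[:3,3]
    return c+d*((z-c[2])/d[:,2])[:,None]
def rect(P):
    r=cv2.minAreaRect((P[:,:2]*1000).astype(np.float32)); b=cv2.boxPoints(r)
    e=[b[1]-b[0],b[2]-b[1]]; e=max(e,key=np.linalg.norm); a=np.degrees(np.arctan2(e[1],e[0]))
    a=(a+90)%180-90
    return np.round(P[:,:2].mean(0),4),np.round(r[1],1),round(float(a),2)
def quad(f,c,s,o,z): return rect(onplane(f,(np.array(c)+.5)/s-.5+np.array(o),z))
E
python3 - <<'E'
from h import *
f=load('top'); im=f['image']
print('A',quad(f,[(393,357),(489,377),(450,526),(354,503)],5,(150,180),.014))
print('B',quad(f,[(566,341),(662,318),(693,464),(599,487)],5,(150,180),.014))
print('mat',quad(f,[(248,73),(391,86),(370,273),(224,263)],5,(150,180),.002))
print('foot',quad(f,[(270,94),(365,98),(359,240),(260,240)],5,(150,180),.012))
print('grip',quad(f,[(263,125),(310,125),(310,175),(262,172)],5,(150,180),.079))
print('cover',quad(f,[(222,70),(377,97),(350,293),(195,264)],5.5,(400,170),.097))
print('plate',quad(f,[(202,296),(292,312),(266,468),(168,455)],5.5,(400,170),.042))
print('knob',onplane(f,(np.array([[300,170]])+.5)/5.5-.5+np.array([400,170]),.121))
w=cloud(f)
# finer colour segmentation
hsv=cv2.cvtColor(im,cv2.COLOR_RGB2HSV)
def seg(m,z,box):
    x0,y0,x1,y1=box; k=np.zeros(m.shape,np.uint8);k[y0:y1,x0:x1]=m[y0:y1,x0:x1]
    n,l,st,c=cv2.connectedComponentsWithStats(k); i=1+np.argmax(st[1:,4]); v,u=np.nonzero(l==i)
    P=onplane(f,np.c_[u,v],z); C=np.cov((P[:,:2]*1000).T); ev,V=np.linalg.eigh(C)
    print(box,len(u),P.mean(0).round(4),np.sqrt(12*ev).round(1),np.degrees(np.arctan(V[1,1]/V[0,1])).round(2))
wood=(hsv[...,0]>12)&(hsv[...,0]<30)&(hsv[...,1]>70)
seg(wood,.014,(215,245,252,290)); seg(wood,.014,(258,240,295,285))
seg((hsv[...,1]<40)&(hsv[...,2]>140),.012,(195,195,230,235))
seg((hsv[...,2]<80),.002,(190,190,232,238))
seg((hsv[...,1]<40)&(hsv[...,2]>160),.042,(428,222,455,260))
wc=(hsv[...,0]>15)&(hsv[...,0]<35)&(w[...,2]>.088)|(w[...,2]>.09)
seg(wc,.097,(425,180,475,223))
E
```

```text
A (array([0.4411, 0.2437]), array([54.3, 83.4]), -14.4)
B (array([0.4599, 0.1294]), array([82.4, 54.4]), 12.48)
mat (array([0.5928, 0.311 ]), array([ 81.9, 108.9]), -5.77)
foot (array([0.5943, 0.306 ]), array([55. , 82.8]), -2.64)
grip (array([0.5933, 0.3061]), array([27.5, 25.5]), 0.04)
cover (array([ 0.5975, -0.3432]), array([75.8, 97.4]), -11.68)
plate (array([ 0.5062, -0.3258]), array([48.5, 83.1]), -13.07)
knob [[ 0.59806998 -0.34314034  0.121     ]]
(215, 245, 252, 290) 623 [0.4405 0.2439 0.014 ] [56.1 83.4] -14.65
(258, 240, 295, 285) 620 [0.4594 0.1298 0.014 ] [56. 84.] 13.43
(195, 195, 230, 235) 358 [0.5935 0.3022 0.012 ] [52.4 89.1] -6.2
(190, 190, 232, 238) 560 [0.5886 0.3152 0.002 ] [ 98.5 123.5] -6.05
(428, 222, 455, 260) 538 [ 0.5071 -0.3242  0.042 ] [51.4 78. ] -12.0
(425, 180, 475, 223) 1082 [ 0.5981 -0.3434  0.097 ] [78.6 99.4] -13.31
```

```bash
cat >> h.py <<'E'
def proj(f,P):
    K=f['camera_matrix'];E=f['extrinsics'];c=np.asarray(P)@E[:3,:3].T+E[:3,3]
    return np.c_[K[0,0]*c[:,0]/-c[:,2]+K[0,2],-K[1,1]*c[:,1]/-c[:,2]+K[1,2]]
def overlay(f,box,s,lines):
    x0,y0,x1,y1=box; im=cv2.resize(f['image'][y0:y1,x0:x1],None,fx=s,fy=s,interpolation=cv2.INTER_CUBIC)
    for P,c in lines:
        q=((proj(f,P)-[x0,y0]+.5)*s-.5); cv2.polylines(im,[np.round(q).astype(np.int32)],True,c,1)
    return im
def box2(cx,cy,a,lx,ly,z,ox=0,oy=0):
    a=np.radians(a);R2=np.array([[np.cos(a),-np.sin(a)],[np.sin(a),np.cos(a)]])
    P=np.array([[-lx,-ly],[lx,-ly],[lx,ly],[-lx,ly]])/2+[ox,oy]
    return np.c_[P@R2.T+[cx,cy],np.full(4,z)]
E
python3 - <<'E'
from h import *
H=(.502,-.323,-12.2)
L=[(box2(*H,.098,.070,.092),(255,0,0)),(box2(*H,.082,.054,.042),(0,0,255)),(box2(*H,.098,.078,.097,.1,0),(0,160,0))]
a=overlay(load('top'),(415,170,485,270),6,L); b=overlay(load('side'),(270,240,370,300),4,L)
c=np.zeros((600,830,3),np.uint8); c[:600,:420]=a; c[:240,425:825]=b; save('ov.png',c[:,:800])
E
```

```text
(no output)
```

View pics/ov.png

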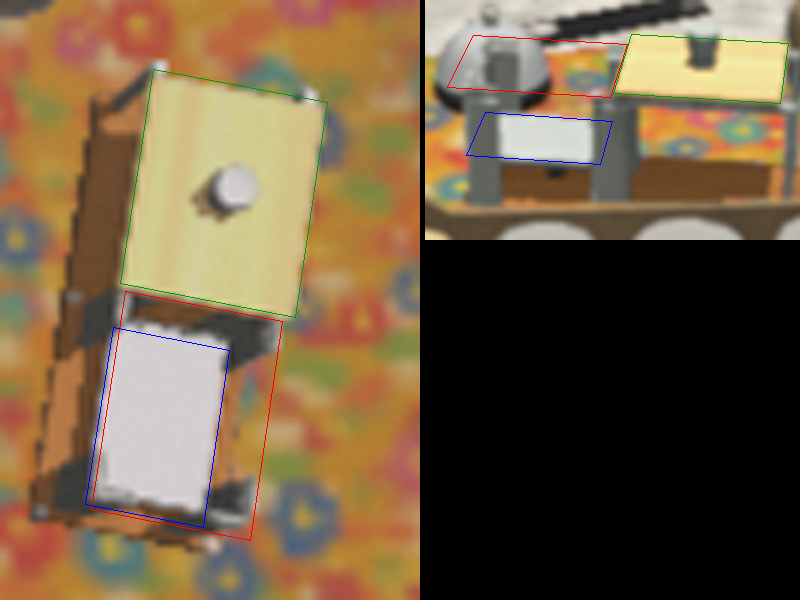

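```bash
cat >> h.py <<'E'
def dispmodel(H,c=(255,0,0)):
    L=[]
    a=np.radians(H[2]);R2=np.array([[np.cos(a),-np.sin(a)],[np.sin(a),np.cos(a)]])
    for sx in(-1,1):
        for sy in(-1,1):
            P=np.array([[49,35],[28,35],[28,30],[44,30],[44,16],[49,16]])/1000*[sx,sy]@R2.T+H[:2]
            for z in(.010,.092): L.append((np.c_[P,np.full(6,z)],c))
            for p in P[[0,1,5]]: L.append((np.array([[*p,.01],[*p,.092]]),c))
    return L
E
python3 - <<'E'
from h import *
f=load('side'); w=cloud(f); t=load('top'); wt=cloud(t)
H=np.array([.502,-.323]);a=np.radians(-12.2);R2=np.array([[np.cos(a),-np.sin(a)],[np.sin(a),np.cos(a)]])
for n,W in(('side',w),('top',wt)):
    q=(W[...,:2]-H)@R2; z=W[...,2]
    m=(abs(q[...,0])<.2)&(abs(q[...,1])<.06)&(z>.055)&(z<.088)
    print(n,m.sum()); 
    for lo,hi in((-.06,-.01),(-.01,.06)):
        k=m&(q[...,1]>lo)&(q[...,1]<hi); h,e=np.histogram(q[k][:,0],np.arange(-.07,.17,.005)); print(lo,list(zip((e[:-1]*1000).round().astype(int).tolist(),h.tolist())))
    k=m&(q[...,0]<.07);h,e=np.histogram(q[k][:,1],np.arange(-.06,.06,.005)); print('y',list(zip((e[:-1]*1000).round().astype(int).tolist(),h.tolist())))
H=(.507,-.324,-12.2)
L=dispmodel(H)
a=overlay(t,(415,170,485,270),6,L); b=overlay(f,(275,240,365,300),4,L)
c=np.zeros((600,800,3),np.uint8); c[:600,:420]=a; c[:240,425:785]=b; c[300:540,425:785]=overlay(f,(275,240,365,300),4,[]); save('ov2.png',c)
E
```

```text
side 451
-0.06 [(-70, 0), (-65, 0), (-60, 0), (-55, 0), (-50, 0), (-45, 0), (-40, 26), (-35, 25), (-30, 26), (-25, 27), (-20, 12), (-15, 0), (-10, 0), (-5, 0), (0, 0), (5, 0), (10, 0), (15, 0), (20, 0), (25, 0), (30, 0), (35, 13), (40, 25), (45, 25), (50, 24), (55, 31), (60, 0), (65, 0), (70, 1), (75, 0), (80, 1), (85, 2), (90, 2), (95, 1), (100, 0), (105, 0), (110, 0), (115, 1), (120, 2), (125, 2), (130, 2), (135, 2), (140, 0), (145, 1), (150, 14), (155, 25), (160, 0)]
-0.01 [(-70, 0), (-65, 0), (-60, 0), (-55, 0), (-50, 0), (-45, 0), (-40, 13), (-35, 31), (-30, 24), (-25, 25), (-20, 11), (-15, 0), (-10, 0), (-5, 0), (0, 0), (5, 0), (10, 0), (15, 0), (20, 0), (25, 0), (30, 0), (35, 11), (40, 19), (45, 3), (50, 0), (55, 2), (60, 0), (65, 0), (70, 0), (75, 0), (80, 0), (85, 0), (90, 0), (95, 0), (100, 0), (105, 0), (110, 0), (115, 0), (120, 0), (125, 0), (130, 0), (135, 0), (140, 0), (145, 0), (150, 10), (155, 12), (160, 0)]
y [(-60, 0), (-55, 0), (-50, 0), (-45, 0), (-40, 73), (-35, 146), (-30, 6), (-25, 2), (-20, 6), (-15, 1), (-10, 0), (-5, 0), (0, 0), (5, 0), (10, 2), (15, 18), (2
[... 507 characters left out ...]
 (155, 1), (160, 0)]
-0.01 [(-70, 0), (-65, 0), (-60, 0), (-55, 0), (-50, 0), (-45, 14), (-40, 6), (-35, 5), (-30, 9), (-25, 3), (-20, 0), (-15, 0), (-10, 0), (-5, 0), (0, 0), (5, 0), (10, 0), (15, 0), (20, 0), (25, 0), (30, 1), (35, 8), (40, 8), (45, 7), (50, 14), (55, 1), (60, 0), (65, 0), (70, 0), (75, 0), (80, 0), (85, 0), (90, 0), (95, 0), (100, 0), (105, 0), (110, 0), (115, 0), (120, 0), (125, 0), (130, 0), (135, 0), (140, 0), (145, 3), (150, 5), (155, 1), (160, 0)]
y [(-60, 0), (-55, 0), (-50, 0), (-45, 0), (-40, 0), (-35, 34), (-30, 24), (-25, 8), (-20, 15), (-15, 0), (-10, 0), (-5, 0), (0, 0), (5, 0), (10, 0), (15, 6), (20, 7), (25, 7), (30, 41), (35, 15), (40, 0), (45, 0), (50, 0)]
```

View pics/ov2.png

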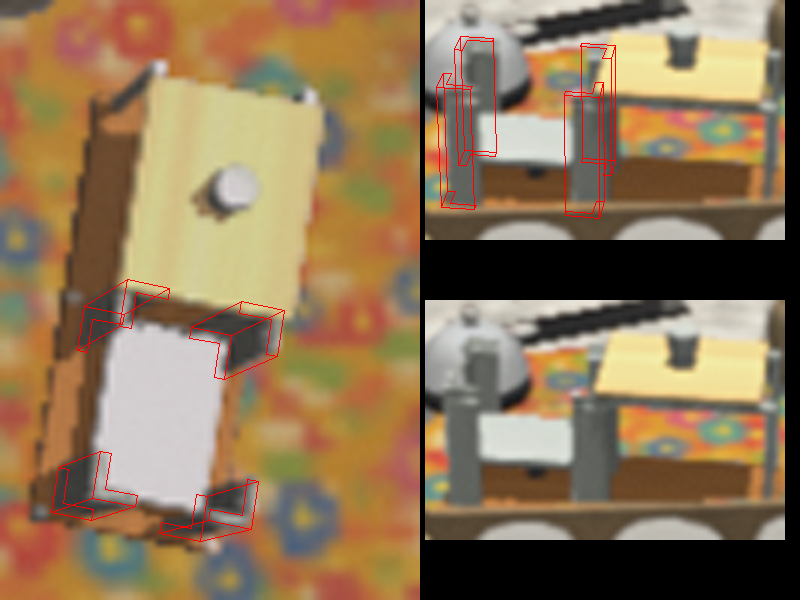

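The dispenser is near (0.507, -0.324) at yaw -12°. The top and side cameras differ by about 5 mm in x, so I'll compare the held tile with the posts in the same images. Next I plan the move to tile A.

```bash
cat > go.py <<'E'
import sys; from h import *
def plan(x,y,z,yaw):
    s=readout.read_state(); p=np.array(s['ee_pos']); Rm=R.from_rotvec(s['eef_rot'])
    X=Rm.as_matrix()[:,0]; cur=np.degrees(np.arctan2(X[1],X[0]))
    t=(yaw-cur+90)%180-90; 
    tgt=R.from_euler('z',cur+t,degrees=True)*R.from_matrix(np.diag([1,-1,-1]))
    rv=(Rm.inv()*tgt).as_rotvec()
    d=np.array([x,y,z])-p
    print('t',round(s['time_s'],2),'pos',p.round(4),'yaw',round(cur,2),'w',round(s['grip_width'],4),'F',np.round(s['wrist_force'],1))
    print('turn',rv.round(4),'then shift',(tgt.inv().apply(d)).round(4),'| shift before turn',Rm.inv().apply(d).round(4))
if __name__=='__main__': plan(*map(float,sys.argv[1:5]))
E
python3 go.py .441 .2438 .2 -14.5
```

```text
t 0.1 pos [0.1968 0.5926 0.2474] yaw 161.62 w 0.0855 F [ 0.5 -0.4  0.7]
turn [-0.0019 -0.0004 -0.0678] then shift [-0.3238 -0.2765  0.0474] | shift before turn [-0.3418 -0.2539  0.0478]
```

send_rows --pt "0 0 0 -0.002 0 -0.068 -1" --pt "-0.027 -0.023 0.004 0 0 0 -1" --pt "-0.027 -0.023 0.004 0 0 0 -1" --pt "-0.027 -0.023 0.004 0 0 0 -1" --pt "-0.027 -0.023 0.004 0 0 0 -1" --pt "-0.027 -0.023 0.004 0 0 0 -1" --pt "-0.027 -0.023 0.004 0 0 0 -1" --pt "-0.027 -0.023 0.004 0 0 0 -1" --pt "-0.027 -0.023 0.004 0 0 0 -1" --pt "-0.027 -0.023 0.004 0 0 0 -1" --pt "-0.027 -0.023 0.004 0 0 0 -1" --pt "-0.027 -0.023 0.004 0 0 0 -1" --pt "-0.027 -0.023 0.004 0 0 0 -1" --pt "0 0 0 0 0 0 -1" --grip_force 40

```text
time_s: 1.85
ee_pos: [0.4429, 0.2433, 0.1993]
eef_rot: [-0.402, -3.116, -0.002]
wrist_force: [-0.3, 0.9, -0.1]
grip_width: 0.0853
```

```bash
python3 go.py .441 .2438 .021 -14.5
```

```text
t 1.85 pos [0.4429 0.2433 0.1993] yaw 165.3 w 0.0853 F [-0.3  0.9 -0.1]
turn [ 0.0015 -0.0003 -0.0034] then shift [ 0.0019 -0.      0.1783] | shift before turn [ 0.0019 -0.0003  0.1783]
```

send_rows --pt "0.002 0 0.03 0 0 -0.003 -1" --pt "0 0 0.03 0 0 0 -1" --pt "0 0 0.03 0 0 0 -1" --pt "0 0 0.03 0 0 0 -1" --pt "0 0 0.02 0 0 0 -1" --pt "0 0 0.02 0 0 0 -1" --pt "0 0 0.01 0 0 0 -1" --pt "0 0 0.008 0 0 0 -1" --pt "0 0 0 0 0 0 -1" --pt "0 0 0 0 0 0 0.9" --pt "0 0 0 0 0 0 0.9" --pt "0 0 0 0 0 0 0.9" --pt "0 0 0 0 0 0 0.9" --pt "0 0 0 0 0 0 0.9" --pt "0 0 0 0 0 0 0.9" --pt "0 0 0 0 0 0 0.9" --grip_force 40

```text
time_s: 3.85
ee_pos: [0.4402, 0.2458, 0.0228]
eef_rot: [0.391, 3.116, 0.004]
wrist_force: [-1.2, -0.3, 6.5]
grip_width: 0.0545
```

```bash
python3 go.py .441 .2438 .2 -14.5
```

```text
t 3.85 pos [0.4402 0.2458 0.0228] yaw 165.69 w 0.0545 F [-1.2 -0.3  6.5]
turn [0.0027 0.0012 0.0032] then shift [-0.0012 -0.0018 -0.1772] | shift before turn [-0.0014 -0.0013 -0.1772]
```

send_rows --pt "0 0 -0.01 0 0 0 0.9" --pt "0 0 -0.02 0 0 0 0.9" --pt "0 0 -0.03 0 0 0 0.9" --pt "0 0 -0.03 0 0 0 0.9" --pt "0 0 -0.03 0 0 0 0.9" --pt "0 0 -0.03 0 0 0 0.9" --pt "0 0 -0.02 0 0 0 0.9" --pt "0 0 0 0 0 -0.037 0.9" --pt "0 0 0 0 0 0 0.9"

```text
time_s: 4.97
ee_pos: [0.4391, 0.2452, 0.1913]
eef_rot: [-0.333, -3.123, -0.002]
wrist_force: [0.1, -0.2, -0.6]
grip_width: 0.0543
```

```bash
python3 go.py .508 -.3245 .2 -12.2
```

```text
t 4.97 pos [0.4391 0.2452 0.1913] yaw 167.83 w 0.0543 F [ 0.1 -0.2 -0.6]
turn [ 0.0014 -0.0009  0.0005] then shift [-0.1877 -0.5423 -0.0087] | shift before turn [-0.1874 -0.5424 -0.0096]
```

send_rows --pt "-0.005 -0.015 -0.001 0 0 0 0.9" --pt "-0.0105 -0.03 0 0 0 0 0.9" --pt "-0.0105 -0.03 0 0 0 0 0.9" --pt "-0.0105 -0.03 0 0 0 0 0.9" --pt "-0.0105 -0.03 0 0 0 0 0.9" --pt "-0.0105 -0.03 0 0 0 0 0.9" --pt "-0.0105 -0.03 0 0 0 0 0.9" --pt "-0.0105 -0.03 0 0 0 0 0.9" --pt "-0.0105 -0.03 0 0 0 0 0.9" --pt "-0.0105 -0.03 0 0 0 0 0.9" --pt "-0.0105 -0.03 0 0 0 0 0.9" --pt "-0.0105 -0.03 0 0 0 0 0.9" --pt "-0.0105 -0.03 0 0 0 0 0.9" --pt "-0.0105 -0.03 0 0 0 0 0.9" --pt "-0.0105 -0.03 0 0 0 0 0.9" --pt "-0.0105 -0.03 0 0 0 0 0.9" --pt "-0.0105 -0.03 0 0 0 0 0.9" --pt "-0.0105 -0.03 0 0 0 0 0.9" --pt "-0.004 -0.017 0 0 0 0 0.9" --pt "0 0 0 0 0 0 0.9"

```text
time_s: 7.48
ee_pos: [0.5077, -0.3249, 0.1909]
eef_rot: [-0.337, -3.123, -0.005]
wrist_force: [-0.3, 0.0, -0.3]
grip_width: 0.054
```

```bash
python3 go.py .508 -.3245 .13 -12.2
python3 - <<'E'
from h import *
t=grab('top');f=grab('side')
s=readout.read_state();p=np.array(s['ee_pos'])
H=(p[0],p[1],-12.2)
T=[(box2(*H,.084,.056,p[2]-.008),(0,0,255)),(box2(*H,.084,.056,p[2]-.022),(0,0,255))]
L=dispmodel((.508,-.3245,-12.2))
a=overlay(t,(400,150,485,270),5,T);b=overlay(f,(265,190,365,300),3.6,T+L)
c=np.zeros((600,800,3),np.uint8);c[:,:425]=a;c[:396,435:795]=b[:,:360];save('ov3.png',c)
E
```

```text
t 7.47 pos [ 0.5077 -0.3249  0.1909] yaw 167.69 w 0.054 F [-0.3  0.  -0.3]
turn [ 0.0028 -0.0011 -0.0019] then shift [-0.0002  0.0004  0.0609] | shift before turn [-0.0002  0.0003  0.0609]
```

View pics/ov3.png

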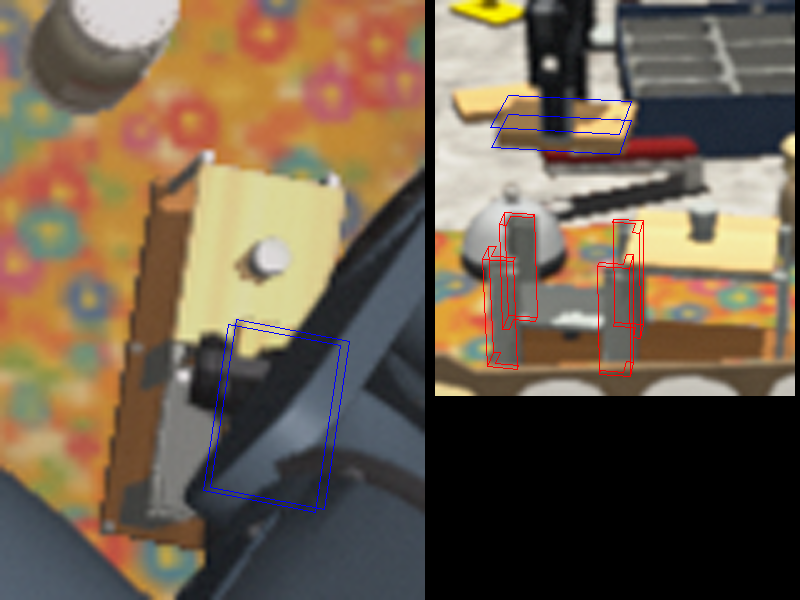

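Run:
```python
from h import *
f=load('side'); w=cloud(f);H=np.array([.508,-.3245]);a=np.radians(-12.2);R2=np.array([[np.cos(a),-np.sin(a)],[np.sin(a),np.cos(a)]])
q=(w[...,:2]-H)@R2;z=w[...,2]
hsv=cv2.cvtColor(f['image'],cv2.COLOR_RGB2HSV)
m=(abs(q[...,0])<.07)&(abs(q[...,1])<.06)&(z>.15)&(z<.19)&(hsv[...,1]>60)
print('tile',np.percentile(q[m][:,0],[1,3,97,99]).round(4),np.percentile(q[m][:,1],[1,50,99]).round(4),np.percentile(z[m],[1,50,99]).round(4),m.sum())
m=(abs(q[...,0])<.07)&(q[...,1]<-.02)&(q[...,1]>-.06)&(z>.05)&(z<.084)
print('post',np.percentile(q[m][:,0],[1,3,97,99]).round(4),np.percentile(q[m][:,1],[1,50,99]).round(4))
k=m&(q[...,0]<0);print(np.percentile(q[k][:,0],[3,97]).round(4));k=m&(q[...,0]>0);print(np.percentile(q[k][:,0],[3,97]).round(4))
c=np.zeros((540,800,3),np.uint8)
im=cv2.resize(f['image'][190:298,275:365],None,fx=5,fy=5,interpolation=cv2.INTER_CUBIC);c[:,:450]=im
b=overlay(f,(275,190,365,298),5,[(box2(*H,-12.2,.084,.056,.1689),(0,0,255)),(box2(*H,-12.2,.084,.056,.183),(0,0,255))]+[l for l in dispmodel((*H,-12.2))][:]);c[:,450:]=b[:,:350]
save('ov4.png',c)
```

```text
tile [-0.0372 -0.0354  0.0454  0.0457] [-0.0324 -0.0183  0.0265] [0.1691 0.1813 0.1861] 394
post [-0.0448 -0.0444  0.0522  0.0523] [-0.0378 -0.0339 -0.0293]
[-0.0447 -0.025 ]
[0.0329 0.0523]
```

View pics/ov4.png

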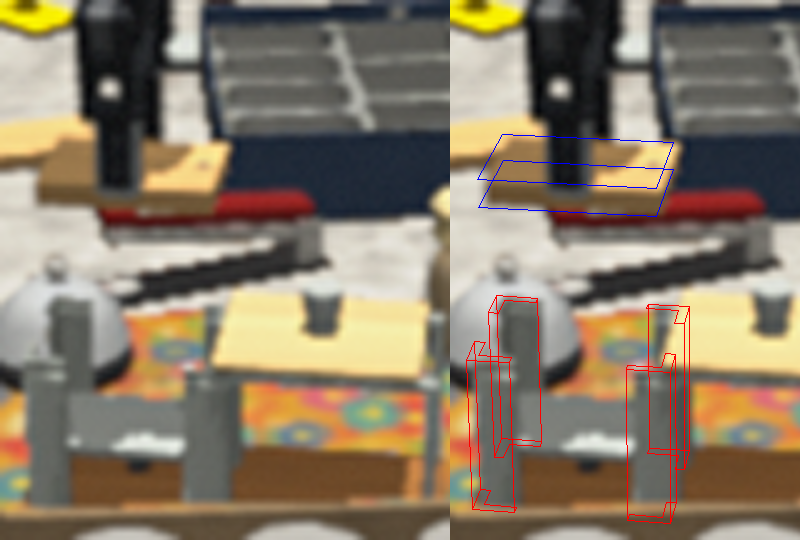

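send_rows --pt "0 0 0.02 0 0 0 0.9" --pt "0 0 0.02 0 0 0 0.9" --pt "0 0 0.02 0 0 0 0.9" --pt "0 0 0.01 0 0 0 0.9" --pt "0 0 0.01 0 0 0 0.9" --pt "0 0 0.006 0 0 0 0.9" --pt "0 0 0 0 0 0 0.9"

```text
time_s: 8.45
ee_pos: [0.5084, -0.3234, 0.1054]
eef_rot: [-0.333, -3.123, -0.004]
wrist_force: [-1.6, 0.7, -0.3]
grip_width: 0.0541
```

Run:
```python
from h import *
f=grab('side')
c=cv2.resize(f['image'][210:298,275:375],None,fx=6,fy=6,interpolation=cv2.INTER_CUBIC)
save('s5.png',c)
```

```text
(no output)
```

View pics/s5.png

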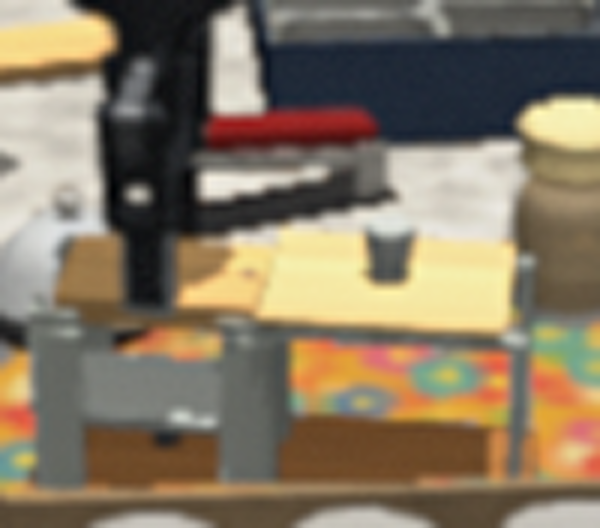

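The tile has entered between the posts with little force. I'll lower it to the plate and release.

send_rows --pt "0 0 0.01 0 0 0 0.9" --pt "0 0 0.01 0 0 0 0.9" --pt "0 0 0.01 0 0 0 0.9" --pt "0 0 0.007 0 0 0 0.9" --pt "0 0 0.002 0 0 0 0.9" --pt "0 0 0 0 0 0 0.9"

```text
time_s: 9.25
ee_pos: [0.5088, -0.3237, 0.0666]
eef_rot: [0.334, 3.123, 0.003]
wrist_force: [0.3, 0.2, -0.2]
grip_width: 0.0543
```

```bash
python3 go.py .508 -.3245 .065 -12.2
```

```text
t 9.25 pos [ 0.5088 -0.3237  0.0666] yaw 167.81 w 0.0543 F [ 0.3  0.2 -0.2]
turn [0.002  0.0002 0.0001] then shift [ 0.0006 -0.0009  0.0016] | shift before turn [ 0.0006 -0.0009  0.0016]
```

send_rows --pt "0 0 0.002 0 0 0 0.9" --pt "0 0 0 0 0 0 0" --pt "0 0 0 0 0 0 -0.4" --pt "0 0 0 0 0 0 -0.6" --pt "0 0 0 0 0 0 -0.6" --pt "0 0 -0.01 0 0 0 -0.6" --pt "0 0 -0.02 0 0 0 -0.6" --pt "0 0 -0.03 0 0 0 -1" --pt "0 0 -0.03 0 0 0 -1" --pt "0 0 -0.03 0 0 0 -1" --pt "0 0 -0.015 0 0 0 -1" --pt "0 0 0 0 0 0 -1"

```text
time_s: 10.75
ee_pos: [0.509, -0.3243, 0.201]
eef_rot: [0.333, 3.121, 0.001]
wrist_force: [0.1, 0.2, -0.1]
grip_width: 0.0851
```

```bash
python3 go.py .4597 .1296 .2 13
python3 - <<'E'
from h import *
t=grab('top')
hsv=cv2.cvtColor(t['image'],cv2.COLOR_RGB2HSV);wood=(hsv[...,0]>12)&(hsv[...,0]<30)&(hsv[...,1]>70)
k=np.zeros(wood.shape,np.uint8);k[235:295,200:320]=wood[235:295,200:320]
n,l,st,c=cv2.connectedComponentsWithStats(k)
for i in range(1,n):
    if st[i,4]<200: continue
    v,u=np.nonzero(l==i);P=onplane(t,np.c_[u,v],.014);ev,V=np.linalg.eigh(np.cov((P[:,:2]*1000).T));print(len(u),P.mean(0).round(4),np.sqrt(12*ev).round(1),np.degrees(np.arctan(V[1,1]/V[0,1])).round(2))
E
```

```text
t 10.75 pos [ 0.509  -0.3243  0.201 ] yaw 167.81 w 0.0851 F [ 0.1  0.2 -0.1]
turn [ 0.      0.0025 -0.4397] then shift [-0.054   0.4534  0.001 ] | shift before turn [0.1441 0.4333 0.0009]
621 [0.4594 0.1298 0.014 ] [56.1 84.1] 13.68
```

send_rows --pt "0.0048 0.0145 0 0 0 0 -1" --pt "0.0096 0.0289 0 0 0 0 -1" --pt "0.0096 0.0289 0 0 0 0 -1" --pt "0.0096 0.0289 0 0 0 0 -1" --pt "0.0096 0.0289 0 0 0 0 -1" --pt "0.0096 0.0289 0 0 0 0 -1" --pt "0.0096 0.0289 0 0 0 0 -1" --pt "0.0096 0.0289 0 0 0 0 -1" --pt "0.0096 0.0289 0 0 0 0 -1" --pt "0.0096 0.0289 0 0 0 0 -1" --pt "0.0096 0.0289 0 0 0 0 -1" --pt "0.0096 0.0289 0 0 0 0 -1" --pt "0.0096 0.0289 0 0 0 0 -1" --pt "0.0096 0.0289 0 0 0 0 -1" --pt "0.0096 0.0289 0 0 0 0 -1" --pt "0.0048 0.0145 0 0 0 0 -1" --pt "0 0 0 0 0 -0.149 -1" --pt "0 0 0 0 0 -0.149 -1" --pt "0 0 0 0 0 -0.148 -1" --pt "0 0 0 0 0 0 -1"

```text
time_s: 13.3
ee_pos: [0.4588, 0.1302, 0.2]
eef_rot: [0.363, -3.12, -0.003]
wrist_force: [0.1, 0.2, 1.0]
grip_width: 0.0856
```

```bash
python3 go.py .4597 .1296 .0228 13.4
```

```text
t 13.3 pos [0.4588 0.1302 0.2   ] yaw -166.74 w 0.0856 F [0.1 0.2 1. ]
turn [ 0.0019 -0.0005 -0.0025] then shift [-0.0008 -0.0008  0.1772] | shift before turn [-0.0008 -0.0011  0.1772]
```

send_rows --pt "-0.001 -0.001 0.03 0 0 -0.002 -1" --pt "0 0 0.03 0 0 0 -1" --pt "0 0 0.03 0 0 0 -1" --pt "0 0 0.03 0 0 0 -1" --pt "0 0 0.02 0 0 0 -1" --pt "0 0 0.02 0 0 0 -1" --pt "0 0 0.01 0 0 0 -1" --pt "0 0 0.007 0 0 0 -1" --pt "0 0 0 0 0 0 -1" --pt "0 0 0 0 0 0 0.9" --pt "0 0 0 0 0 0 0.9" --pt "0 0 0 0 0 0 0.9" --pt "0 0 0 0 0 0 0.9" --pt "0 0 0 0 0 0 0.9" --pt "0 0 0 0 0 0 0.9" --pt "0 0 0 0 0 0 0.9"

```text
time_s: 15.3
ee_pos: [0.4611, 0.1299, 0.0246]
eef_rot: [-0.368, 3.118, 0.003]
wrist_force: [-1.2, -0.7, 5.8]
grip_width: 0.0538
```

send_rows --pt "0 0 -0.01 0 0 0 0.9" --pt "0 0 -0.02 0 0 0 0.9" --pt "0 0 -0.03 0 0 0 0.9" --pt "0 0 -0.03 0 0 0 0.9" --pt "0 0 -0.03 0 0 0 0.9" --pt "0 0 -0.03 0 0 0 0.9" --pt "0 0 -0.02 0 0 0 0.9" --pt "0 0 0 0 0 0.148 0.9" --pt "0 0 0 0 0 0.148 0.9" --pt "0 0 0 0 0 0.148 0.9" --pt "0 0 0 0 0 0 0.9"

```text
time_s: 16.68
ee_pos: [0.4603, 0.1296, 0.1941]
eef_rot: [0.324, 3.124, 0.003]
wrist_force: [0.1, -0.6, -0.7]
grip_width: 0.0537
```

```bash
python3 go.py .509 -.324 .195 -12.2
```

```text
t 16.68 pos [0.4603 0.1296 0.1941] yaw 168.14 w 0.0537 F [ 0.1 -0.6 -0.7]
turn [0.0021 0.0004 0.0059] then shift [-0.1435 -0.433  -0.0009] | shift before turn [-0.1409 -0.4339 -0.0017]
```

send_rows --pt "0 0 0 0.002 0 0.006 0.9" --pt "-0.0048 -0.0145 0 0 0 0 0.9" --pt "-0.0096 -0.0289 0 0 0 0 0.9" --pt "-0.0096 -0.0289 0 0 0 0 0.9" --pt "-0.0096 -0.0289 0 0 0 0 0.9" --pt "-0.0096 -0.0289 0 0 0 0 0.9" --pt "-0.0096 -0.0289 0 0 0 0 0.9" --pt "-0.0096 -0.0289 0 0 0 0 0.9" --pt "-0.0096 -0.0289 0 0 0 0 0.9" --pt "-0.0096 -0.0289 0 0 0 0 0.9" --pt "-0.0096 -0.0289 0 0 0 0 0.9" --pt "-0.0096 -0.0289 0 0 0 0 0.9" --pt "-0.0096 -0.0289 0 0 0 0 0.9" --pt "-0.0096 -0.0289 0 0 0 0 0.9" --pt "-0.0096 -0.0289 0 0 0 0 0.9" --pt "-0.0096 -0.0289 0 0 0 0 0.9" --pt "-0.0043 -0.0139 0 0 0 0 0.9" --pt "0 0 0 0 0 0 0.9"

```text
time_s: 18.92
ee_pos: [0.508, -0.325, 0.1933]
eef_rot: [-0.339, -3.123, -0.001]
wrist_force: [-0.3, 0.4, -1.0]
grip_width: 0.0538
```

```bash
python3 go.py .509 -.324 .106 -12.2
python3 - <<'E'
from h import *
f=grab('side'); w=cloud(f);H=np.array([.508,-.3245]);a=np.radians(-12.2);R2=np.array([[np.cos(a),-np.sin(a)],[np.sin(a),np.cos(a)]])
q=(w[...,:2]-H)@R2;z=w[...,2]
hsv=cv2.cvtColor(f['image'],cv2.COLOR_RGB2HSV)
m=(abs(q[...,0])<.07)&(abs(q[...,1])<.06)&(z>.15)&(z<.19)&(hsv[...,1]>60)
print('tile',np.percentile(q[m][:,0],[1,3,97,99]).round(4),np.percentile(q[m][:,1],[1,50,99]).round(4),m.sum())
E
```

```text
t 18.93 pos [ 0.508  -0.325   0.1933] yaw 167.61 w 0.0538 F [-0.3  0.4 -1. ]
turn [ 0.0004 -0.0003 -0.0033] then shift [-0.0008  0.0012  0.0873] | shift before turn [-0.0008  0.0011  0.0873]
tile [-0.0375 -0.0359  0.0443  0.0448] [-0.0332 -0.0206  0.0262] 402
```

send_rows --pt "-0.001 0.001 0.02 0 0 -0.003 0.9" --pt "0 0 0.02 0 0 0 0.9" --pt "0 0 0.02 0 0 0 0.9" --pt "0 0 0.01 0 0 0 0.9" --pt "0 0 0.01 0 0 0 0.9" --pt "0 0 0.008 0 0 0 0.9" --pt "0 0 0.008 0 0 0 0.9" --pt "0 0 0.008 0 0 0 0.9" --pt "0 0 0.006 0 0 0 0.9" --pt "0 0 0 0 0 0 0.9"

```text
time_s: 20.23
ee_pos: [0.5095, -0.3232, 0.083]
eef_rot: [-0.332, -3.123, -0.001]
wrist_force: [0.4, 0.8, -0.9]
grip_width: 0.0539
```

send_rows --pt "0 0 0.003 0 0 0 0.9" --pt "0 0 0 0 0 0 0" --pt "0 0 0 0 0 0 -0.4" --pt "0 0 0 0 0 0 -0.6" --pt "0 0 0 0 0 0 -0.6" --pt "0 0 -0.01 0 0 0 -0.6" --pt "0 0 -0.02 0 0 0 -0.6" --pt "0 0 -0.03 0 0 0 -1" --pt "0 0 -0.03 0 0 0 -1" --pt "0 0 -0.03 0 0 0 -1" --pt "0 0 -0.01 0 0 0 -1" --pt "0 0 0 0 0 0 -1"

```text
time_s: 21.72
ee_pos: [0.5099, -0.3234, 0.2113]
eef_rot: [0.332, 3.123, -0.001]
wrist_force: [-0.3, 0.6, -0.8]
grip_width: 0.0853
```

```bash
python3 go.py .5 .15 .22 -5
python3 - <<'E'
from h import *
t=grab('top');f=grab('side')
c=np.zeros((600,800,3),np.uint8)
c[:400,:600]=cv2.resize(f['image'][210:290,270:390],None,fx=5,fy=5,interpolation=cv2.INTER_CUBIC)[:400,:600]
save('s6.png',c[:400,:600])
save('t6.png',t['image'],4,(150,150,350,290))
# tamper grip from depth
w=cloud(t);z=w[...,2];m=np.zeros(z.shape,bool);m[190:240,190:235]=1
k=m&(z>.06)&(z<.1);print(k.sum(),np.median(w[k],0).round(4))
E
```

```text
t 21.73 pos [ 0.5099 -0.3234  0.2113] yaw 167.86 w 0.0853 F [-0.3  0.6 -0.8]
turn [-0.0008  0.0013 -0.1245] then shift [ 0.0511  0.4708 -0.0087] | shift before turn [ 0.1091  0.4608 -0.0092]
143 [0.5952 0.3003 0.0767]
```

View pics/s6.png

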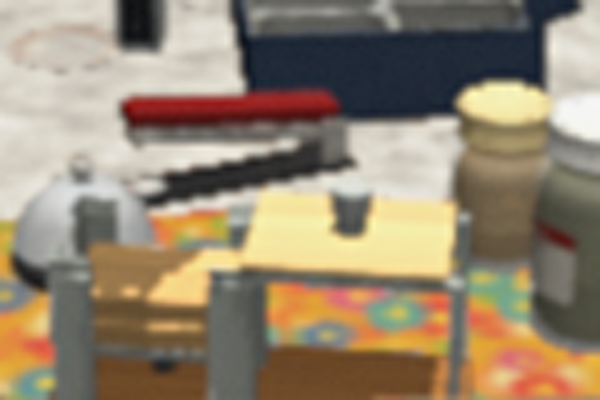

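View pics/t6.png

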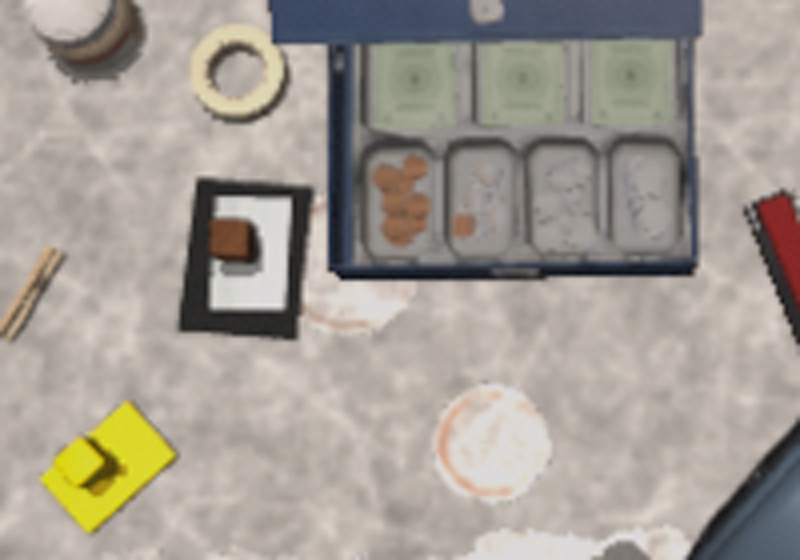

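Both tiles are flat in the well, and the tamper is still on its mat with the grip at crop (232,240). I'll go round the front of the cash box and approach with the fingers half open.

```bash
python3 go.py .46 .306 .2 -2.6
python3 - <<'E'
from h import *
f=load('top')
print('foot',quad(f,[(215,195),(293,197),(287,312),(209,310)],4,(150,150),.012))
print('grip',quad(f,[(212,220),(249,219),(250,258),(211,257)],4,(150,150),.079))
print('mat',quad(f,[(197,178),(313,186),(297,339),(180,331)],4,(150,150),.002))
E
```

```text
t 21.82 pos [ 0.5091 -0.3228  0.2096] yaw 167.86 w 0.0853 F [-0.6  0.1  0.5]
turn [ 0.0012 -0.0016 -0.1664] then shift [0.0776 0.6259 0.0096] | shift before turn [0.1802 0.6044 0.0105]
foot (array([0.5948, 0.3058]), array([54.8, 82. ]), -2.1)
grip (array([0.5938, 0.305 ]), array([26.4, 25.8]), 0.56)
mat (array([0.5931, 0.3108]), array([ 82.5, 109.5]), -5.03)
```

send_rows --pt "0.0045 0.015 0.001 0 0 0 -1" --pt "0.009 0.0302 0.0005 0 0 0 -1" --pt "0.009 0.0302 0.0005 0 0 0 -1" --pt "0.009 0.0302 0.0005 0 0 0 -1" --pt "0.009 0.0302 0.0005 0 0 0 -1" --pt "0.009 0.0302 0.0005 0 0 0 -1" --pt "0.009 0.0302 0.0005 0 0 0 -1" --pt "0.009 0.0302 0.0005 0 0 0 -1" --pt "0.009 0.0302 0.0005 0 0 0 -1" --pt "0.009 0.0302 0.0005 0 0 0 -1" --pt "0.009 0.0302 0.0005 0 0 0 0" --pt "0.009 0.0302 0.0005 0 0 0 0" --pt "0.009 0.0302 0.0005 0 0 0 0" --pt "0.009 0.0302 0.0005 0 0 0 0" --pt "0.009 0.0302 0.0005 0 0 0 0" --pt "0.009 0.0302 0.0005 0 0 0 0" --pt "0.009 0.0302 0.0005 0 0 0 0" --pt "0.009 0.0302 0.0005 0 0 0 0" --pt "0.009 0.0302 0.0005 0 0 0 0" --pt "0.009 0.0302 0.0005 0 0 0 0"

```text
time_s: 24.32
ee_pos: [0.4601, 0.2904, 0.199]
eef_rot: [-0.331, -3.122, 0.002]
wrist_force: [-0.1, -0.2, -0.7]
grip_width: 0.0426
```

send_rows --pt "0.0045 0.015 0 0 0 0 0" --pt "0 0 0 0 0 -0.09 0" --pt "0 0 0 0 0 -0.09 0" --pt "0 0 0 0 0 0 0"

```text
time_s: 24.82
ee_pos: [0.46, 0.3045, 0.1996]
eef_rot: [-0.052, -3.14, 0.001]
wrist_force: [-0.5, -0.6, 0.4]
grip_width: 0.0425
```

```bash
python3 go.py .594 .3055 .16 -1.8
```

```text
t 24.82 pos [0.46   0.3045 0.1996] yaw 178.12 w 0.0425 F [-0.5 -0.6  0.4]
turn [-0.0008 -0.0013 -0.0015] then shift [-0.1339  0.0052  0.0396] | shift before turn [-0.134   0.0054  0.0394]
```

send_rows --pt "-0.02 0.001 0 0 0 0 0" --pt "-0.028 0.001 0 0 0 0 0" --pt "-0.028 0.001 0 0 0 0 0" --pt "-0.028 0.001 0 0 0 0 0" --pt "-0.02 0.001 0 0 0 0 0" --pt "-0.01 0 0 0 0 0 0" --pt "0 0 0.02 0 0 0 0" --pt "0 0 0.03 0 0 0 0" --pt "0 0 0 0 0 0 0" --pt "0 0 0 0 0 0 0"

```text
time_s: 26.08
ee_pos: [0.5949, 0.3057, 0.1508]
eef_rot: [0.05, 3.14, 0.0]
wrist_force: [0.7, 0.0, -0.6]
grip_width: 0.0428
```

```bash
python3 go.py .594 .3055 .061 -1.8;python3 - <<'E'
from h import *
f=grab('side'); s=readout.read_state(); p=np.array(s['ee_pos'])
u=proj(f,[[.594,.3055,.063],p]).round().astype(int); print(u); x,y=u[0]
save('s7.png',f['image'],6,(x-50,y-50,x+50,y+40))
E
```

```text
t 26.07 pos [0.5949 0.3057 0.1508] yaw 178.16 w 0.0428 F [ 0.7  0.  -0.6]
turn [ 0.0002  0.0007 -0.0006] then shift [ 0.0009 -0.0002  0.0898] | shift before turn [ 0.001  -0.0002  0.0898]
[[317 186]
 [318 163]]
```

View pics/s7.png

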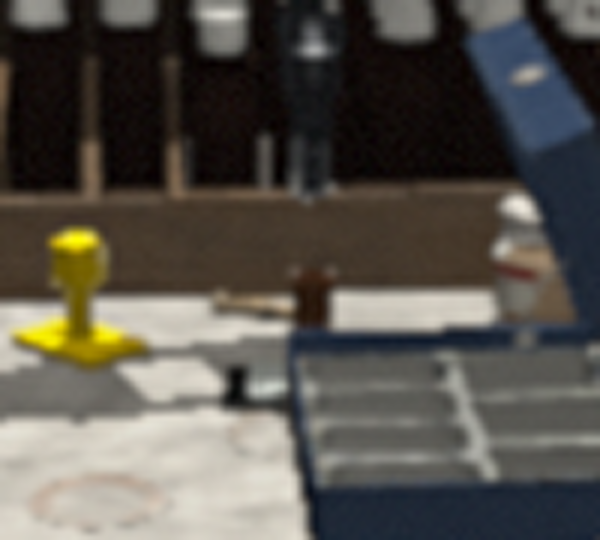

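The gripper (column 313) is directly over the brown grip (column 315), so I'll descend and grip.

send_rows --pt "0.001 0 0.025 0 0 0 0" --pt "0 0 0.025 0 0 0 0" --pt "0 0 0.02 0 0 0 0" --pt "0 0 0.015 0 0 0 0" --pt "0 0 0.005 0 0 0 0" --pt "0 0 0 0 0 0 0" --pt "0 0 0 0 0 0 0.9" --pt "0 0 0 0 0 0 0.9" --pt "0 0 0 0 0 0 0.9" --pt "0 0 0 0 0 0 0.9" --pt "0 0 0 0 0 0 0.9" --grip_force 80

```text
time_s: 27.5
ee_pos: [0.5945, 0.306, 0.0609]
eef_rot: [0.05, 3.139, 0.001]
wrist_force: [0.8, 1.9, 4.6]
grip_width: 0.0252
```

```bash
python3 go.py .594 .3055 .2 -1.8
```

```text
t 27.5 pos [0.5945 0.306  0.0609] yaw 178.18 w 0.0252 F [0.8 1.9 4.6]
turn [ 0.0008  0.002  -0.0004] then shift [ 0.0005 -0.0005 -0.1391] | shift before turn [ 0.0002 -0.0004 -0.1391]
```

send_rows --pt "0 0 -0.01 0 0 0 0.9" --pt "0 0 -0.02 0 0 0 0.9" --pt "0 0 -0.03 0 0 0 0.9" --pt "0 0 -0.03 0 0 0 0.9" --pt "0 0 -0.03 0 0 0 0.9" --pt "0 0 -0.02 0 0 0 0.9" --pt "0.01 0 0 0 0 0 0.9" --pt "0.025 0 0 0 0 0 0.9" --pt "0.025 0 0 0 0 0 0.9" --pt "0.025 0 0 0 0 0 0.9" --pt "0.025 0 0 0 0 0 0.9" --pt "0.025 0 0 0 0 0 0.9" --pt "0.01 0 0 0 0 0 0.9" --pt "0 0 0 0 0 0.06 0.9" --pt "0 0 0 0 0 0.06 0.9" --pt "0 0 0 0 0 0.061 0.9" --pt "0 0 0 0 0 0 0.9"

```text
time_s: 29.62
ee_pos: [0.4489, 0.3101, 0.1997]
eef_rot: [-0.333, -3.124, 0.0]
wrist_force: [-0.6, -0.3, -2.7]
grip_width: 0.0251
```

```bash
python3 go.py .509 -.324 .2 -12.2
```

```text
t 29.62 pos [0.4489 0.3101 0.1997] yaw 167.84 w 0.0251 F [-0.6 -0.3 -2.7]
turn [-0.0003 -0.0001  0.0007] then shift [-1.928e-01 -6.071e-01 -3.000e-04] | shift before turn [-1.923e-01 -6.072e-01 -1.000e-04]
```

send_rows --pt "-0.0048 -0.015 0 0 0 0 0.9" --pt "-0.0096 -0.0304 0 0 0 0 0.9" --pt "-0.0096 -0.0304 0 0 0 0 0.9" --pt "-0.0096 -0.0304 0 0 0 0 0.9" --pt "-0.0096 -0.0304 0 0 0 0 0.9" --pt "-0.0096 -0.0304 0 0 0 0 0.9" --pt "-0.0096 -0.0304 0 0 0 0 0.9" --pt "-0.0096 -0.0304 0 0 0 0 0.9" --pt "-0.0096 -0.0304 0 0 0 0 0.9" --pt "-0.0096 -0.0304 0 0 0 0 0.9" --pt "-0.0096 -0.0304 0 0 0 0 0.9" --pt "-0.0096 -0.0304 0 0 0 0 0.9" --pt "-0.0096 -0.0304 0 0 0 0 0.9" --pt "-0.0096 -0.0304 0 0 0 0 0.9" --pt "-0.0096 -0.0304 0 0 0 0 0.9" --pt "-0.0096 -0.0304 0 0 0 0 0.9" --pt "-0.0096 -0.0304 0 0 0 0 0.9" --pt "-0.0096 -0.0304 0 0 0 0 0.9" --pt "-0.0096 -0.0304 0 0 0 0 0.9" --pt "-0.0096 -0.0304 0 0 0 0 0.9"

```text
time_s: 32.12
ee_pos: [0.5056, -0.3103, 0.1999]
eef_rot: [-0.334, -3.123, -0.0]
wrist_force: [-0.3, -0.3, -1.9]
grip_width: 0.0251
```

send_rows --pt "-0.005 -0.0145 0 0 0 0 0.9" --pt "0 0 0 0 0 0 0.9" --pt "0 0 0 0 0 0 0.9"

```text
time_s: 32.5
ee_pos: [0.5078, -0.3224, 0.1998]
eef_rot: [-0.333, -3.123, -0.002]
wrist_force: [0.3, 0.4, -1.6]
grip_width: 0.0252
```

```bash
python3 go.py .509 -.3237 .16 -12.2;python3 - <<'E'
from h import *
f=grab('side'); w=cloud(f);H=np.array([.508,-.3245]);a=np.radians(-12.2);R2=np.array([[np.cos(a),-np.sin(a)],[np.sin(a),np.cos(a)]])
q=(w[...,:2]-H)@R2;z=w[...,2]
m=(abs(q[...,0])<.07)&(abs(q[...,1])<.06)&(z>.138)&(z<.153)
print('foot',np.percentile(q[m][:,0],[1,3,97,99]).round(4),np.percentile(q[m][:,1],[1,50,99]).round(4),m.sum())
save('s8.png',f['image'],6,(265,195,375,295))
E
```

```text
t 32.5 pos [ 0.5078 -0.3224  0.1998] yaw 167.84 w 0.0252 F [ 0.3  0.4 -1.6]
turn [ 0.0014 -0.0015  0.0007] then shift [-0.0014 -0.001   0.0398] | shift before turn [-0.0015 -0.0011  0.0398]
foot [-0.0348 -0.0331  0.0422  0.0436] [-0.0271 -0.0116  0.0279] 385
```

View pics/s8.png

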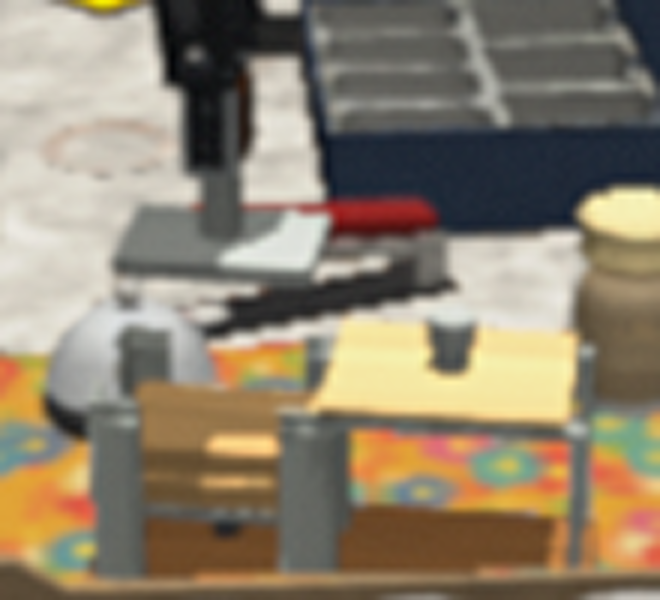

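send_rows --pt "-0.0005 -0.001 0.02 0 0 0 0.9" --pt "0 0 0.02 0 0 0 0.9" --pt "0 0 0.01 0 0 0 0.9" --pt "0 0 0.008 0 0 0 0.9" --pt "0 0 0.008 0 0 0 0.9" --pt "0 0 0 0 0 0 0.9" --grip_force 110

```text
time_s: 33.3
ee_pos: [0.5086, -0.3246, 0.1337]
eef_rot: [-0.333, -3.123, -0.001]
wrist_force: [-0.5, 0.8, -2.2]
grip_width: 0.0245
```

```bash
python3 go.py .508 -.3237 .106 -12.2
```

```text
t 33.3 pos [ 0.5086 -0.3246  0.1337] yaw 167.81 w 0.0245 F [-0.5  0.8 -2.2]
turn [ 0.0004 -0.0006  0.0002] then shift [0.0008 0.0008 0.0277] | shift before turn [0.0008 0.0008 0.0277]
```

Free in the well. Pressing now.

send_rows --pt "0 0 0.004 0 0 0 0.9" --pt "0 0 0.004 0 0 0 0.9" --pt "0 0 0.004 0 0 0 0.9" --pt "0 0 0.004 0 0 0 0.9" --pt "0 0 0.004 0 0 0 0.9" --pt "0 0 0.004 0 0 0 0.9" --pt "0 0 0.003 0 0 0 0.9" --pt "0 0 0 0 0 0 0.9" --pt "0 0 0 0 0 0 0.9"

```text
time_s: 34.42
ee_pos: [0.5092, -0.3253, 0.1084]
eef_rot: [0.333, 3.122, -0.002]
wrist_force: [-0.8, 1.3, 5.6]
grip_width: 0.0249
```

send_rows --pt "0 0 0.002 0 0 0 0.9" --pt "0 0 0.002 0 0 0 0.9" --pt "0 0 0 0 0 0 0.9" --pt "0 0 0 0 0 0 0.9"

```text
time_s: 34.92
ee_pos: [0.5092, -0.3253, 0.1048]
eef_rot: [0.333, 3.122, -0.002]
wrist_force: [-1.5, 2.1, 7.7]
grip_width: 0.0247
```

send_rows --pt "0 0 0.002 0 0 0 0.9" --pt "0 0 0.001 0 0 0 0.9" --pt "0 0 0 0 0 0 0.9" --pt "0 0 0 0 0 0 0.9"

```text
time_s: 35.42
ee_pos: [0.5094, -0.3253, 0.1046]
eef_rot: [0.332, 3.122, -0.003]
wrist_force: [-4.7, 5.0, 22.5]
grip_width: 0.0245
```

The plate is on its stop: force jumps to 22 N at z=0.1046, against 0.105 expected. Holding there and checking.

send_rows --pt "0 0 0.001 0 0 0 0.9" --pt "0 0 0 0 0 0 0.9" --pt "0 0 0 0 0 0 0.9" --pt "0 0 0 0 0 0 0.9" --pt "0 0 0 0 0 0 0.9" --pt "0 0 0 0 0 0 0.9" --pt "0 0 0 0 0 0 0.9" --pt "0 0 0 0 0 0 0.9" --pt "0 0 0 0 0 0 0.9" --pt "0 0 0 0 0 0 0.9" --pt "0 0 0 0 0 0 0.9" --pt "0 0 0 0 0 0 0.9"

```text
time_s: 36.92
ee_pos: [0.5094, -0.3253, 0.1045]
eef_rot: [0.332, 3.121, -0.004]
wrist_force: [-5.5, 5.4, 28.5]
grip_width: 0.0247
```

Run:
```python
from h import *
f=grab('side');t=grab('top');save('s9.png',f['image'],6,(265,205,375,295))
w=cloud(f);H=np.array([.508,-.3245]);a=np.radians(-12.2);R2=np.array([[np.cos(a),-np.sin(a)],[np.sin(a),np.cos(a)]])
q=(w[...,:2]-H)@R2
g=load('top')
```

```text
(no output)
```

View pics/s9.png

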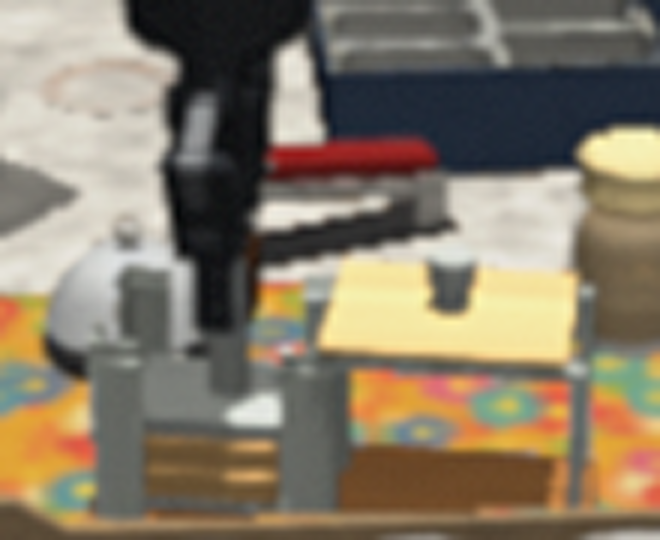

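The stack is pressed to the bottom and the foot is level (about y=420). I'll lift the tamper out and return it.

send_rows --pt "0 0 -0.006 0 0 0 0.9" --pt "0 0 -0.01 0 0 0 0.9" --pt "0 0 -0.01 0 0 0 0.9" --pt "0 0 -0.02 0 0 0 0.9" --pt "0 0 -0.025 0 0 0 0.9" --pt "0 0 -0.025 0 0 0 0.9" --pt "0 0 -0.01 0 0 0 0.9" --pt "0 0 0 0 0 0 0.9"

```text
time_s: 38.02
ee_pos: [0.5089, -0.325, 0.2054]
eef_rot: [0.334, 3.123, -0.001]
wrist_force: [-0.1, 0.4, -1.8]
grip_width: 0.025
```

```bash
python3 go.py .45 .311 .205 -12.2
```

```text
t 38.02 pos [ 0.5089 -0.325   0.2054] yaw 167.81 w 0.025 F [-0.1  0.4 -1.8]
turn [-0.0005  0.0009  0.0001] then shift [1.920e-01 6.092e-01 4.000e-04] | shift before turn [ 1.919e-01  6.092e-01 -1.000e-04]
```

send_rows --pt "0.0048 0.0152 0 0 0 0 0.9" --pt "0.0096 0.0304 0 0 0 0 0.9" --pt "0.0096 0.0304 0 0 0 0 0.9" --pt "0.0096 0.0304 0 0 0 0 0.9" --pt "0.0096 0.0304 0 0 0 0 0.9" --pt "0.0096 0.0304 0 0 0 0 0.9" --pt "0.0096 0.0304 0 0 0 0 0.9" --pt "0.0096 0.0304 0 0 0 0 0.9" --pt "0.0096 0.0304 0 0 0 0 0.9" --pt "0.0096 0.0304 0 0 0 0 0.9" --pt "0.0096 0.0304 0 0 0 0 0.9" --pt "0.0096 0.0304 0 0 0 0 0.9" --pt "0.0096 0.0304 0 0 0 0 0.9" --pt "0.0096 0.0304 0 0 0 0 0.9" --pt "0.0096 0.0304 0 0 0 0 0.9" --pt "0.0096 0.0304 0 0 0 0 0.9" --pt "0.0096 0.0304 0 0 0 0 0.9" --pt "0.0096 0.0304 0 0 0 0 0.9" --pt "0.0096 0.0304 0 0 0 0 0.9" --pt "0.0096 0.0304 0 0 0 0 0.9"

```text
time_s: 40.52
ee_pos: [0.4489, 0.2952, 0.2039]
eef_rot: [-0.333, -3.121, 0.002]
wrist_force: [0.2, -0.2, -2.3]
grip_width: 0.0247
```

send_rows --pt "0.0048 0.0152 0 0 0 0 0.9" --pt "0 0 0 0 0 -0.06 0.9" --pt "0 0 0 0 0 -0.06 0.9" --pt "0 0 0 0 0 0 0.9"

```text
time_s: 41.02
ee_pos: [0.4486, 0.3095, 0.2044]
eef_rot: [-0.147, -3.137, 0.002]
wrist_force: [0.2, -0.0, -1.6]
grip_width: 0.0249
```

```bash
python3 go.py .593 .311 .061 -5.3
python3 - <<'E'
from h import *
t=grab('top');save('t10.png',t['image'],5,(170,175,300,275))
E
```

```text
t 41.02 pos [0.4486 0.3095 0.2044] yaw 174.64 w 0.0249 F [ 0.2 -0.  -1.6]
turn [-0.0012 -0.0015 -0.001 ] then shift [-0.1436  0.0148  0.1434] | shift before turn [-0.1438  0.0151  0.1432]
```

View pics/t10.png

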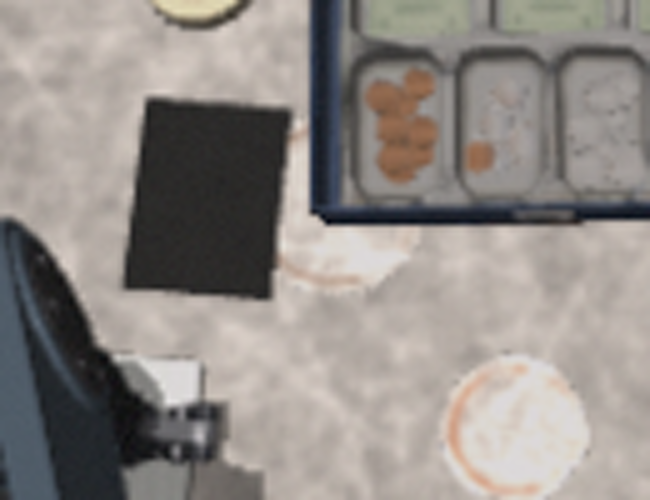

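The mat's corners, (147,98) to (271,298), are where they were before. I'll place the tamper at its middle.

send_rows --pt "-0.013 0.002 0 0 0 0 0.9" --pt "-0.026 0.003 0 0 0 0 0.9" --pt "-0.026 0.003 0 0 0 0 0.9" --pt "-0.026 0.003 0 0 0 0 0.9" --pt "-0.026 0.002 0 0 0 0 0.9" --pt "-0.02 0.001 0 0 0 0 0.9" --pt "-0.007 0.001 0 0 0 0 0.9" --pt "0 0 0.03 0 0 0 0.9" --pt "0 0 0.03 0 0 0 0.9" --pt "0 0 0.03 0 0 0 0.9" --pt "0 0 0.025 0 0 0 0.9" --pt "0 0 0.015 0 0 0 0.9" --pt "0 0 0.007 0 0 0 0.9" --pt "0 0 0 0 0 0 0.9"

```text
time_s: 42.82
ee_pos: [0.5944, 0.3116, 0.0682]
eef_rot: [0.146, 3.138, -0.0]
wrist_force: [0.0, 0.3, -1.7]
grip_width: 0.0247
```

```bash
python3 go.py .593 .311 .061 -5.3
```

```text
t 42.83 pos [0.5944 0.3116 0.0682] yaw 174.68 w 0.0247 F [ 0.   0.3 -1.7]
turn [-0.      0.0002 -0.0003] then shift [ 0.0014 -0.0007  0.0072] | shift before turn [ 0.0014 -0.0007  0.0072]
```

send_rows --pt "0.001 0 0.004 0 0 0 0.9" --pt "0 0 0.002 0 0 0 0.9" --pt "0 0 0.001 0 0 0 0.9" --pt "0 0 0 0 0 0 0.9"

```text
time_s: 43.32
ee_pos: [0.5933, 0.3117, 0.0612]
eef_rot: [0.146, 3.138, -0.0]
wrist_force: [0.1, -0.7, -2.1]
grip_width: 0.0248
```

send_rows --pt "0 0 0.001 0 0 0 0.9" --pt "0 0 0 0 0 0 0.9" --pt "0 0 0 0 0 0 0.9"

```text
time_s: 43.7
ee_pos: [0.5934, 0.3118, 0.0609]
eef_rot: [0.145, 3.138, 0.0]
wrist_force: [-2.2, 0.0, 6.0]
grip_width: 0.0246
```

send_rows --pt "0 0 0.001 0 0 0 0.9" --pt "0 0 0 0 0 0 0.9" --pt "0 0 0 0 0 0 0.9"

```text
time_s: 44.08
ee_pos: [0.5934, 0.3118, 0.0609]
eef_rot: [0.145, 3.137, 0.0]
wrist_force: [-3.1, -0.2, 10.5]
grip_width: 0.0248
```

Seated. Releasing (half open only, because of the cash box), then rising and retreating.

send_rows --pt "0 0 0 0 0 0 0.2" --pt "0 0 0 0 0 0 0" --pt "0 0 0 0 0 0 0" --pt "0 0 0 0 0 0 0" --pt "0 0 -0.01 0 0 0 0" --pt "0 0 -0.02 0 0 0 0" --pt "0 0 -0.03 0 0 0 0" --pt "0 0 -0.03 0 0 0 0" --pt "0 0 -0.03 0 0 0 0" --pt "0 0 -0.02 0 0 0 0" --pt "0.015 0 0 0 0 0 0" --pt "0.03 0 0 0 0 0 0" --pt "0.03 0 0 0 0 0 0" --pt "0.03 0 0 0 0 0 0" --pt "0.03 0 0 0 0 0 0" --pt "0.01 0 0 0 0 0 0" --pt "0 0 0 0 0 0 0"

```text
time_s: 46.2
ee_pos: [0.4483, 0.3252, 0.1991]
eef_rot: [0.144, 3.138, -0.0]
wrist_force: [-0.8, -0.1, 0.3]
grip_width: 0.0428
```

```bash
python3 go.py .509 -.25 .2 -12.2
python3 - <<'E'
from h import *
t=grab('top')
save('t11.png',np.vstack([cv2.resize(t['image'][180:250,170:270],None,fx=4,fy=4,interpolation=cv2.INTER_CUBIC),cv2.resize(t['image'][170:270,400:500],None,fx=4,fy=4,interpolation=cv2.INTER_CUBIC)][:2])[:600])
m=cloud(t);z=m[...,2];k=np.zeros(z.shape,bool);k[170:225,415:480]=1;k&=(z>.108);print('knob',np.median(m[k],0),k.sum())
E
```

```text
t 46.2 pos [0.4483 0.3252 0.1991] yaw 174.74 w 0.0428 F [-0.8 -0.1  0.3]
turn [-0.0002  0.0002  0.121 ] then shift [-0.1809 -0.5493 -0.0009] | shift before turn [-0.1132 -0.5672 -0.0008]
knob [ 0.59905649 -0.34232719  0.1214124 ] 53
```

View pics/t11.png

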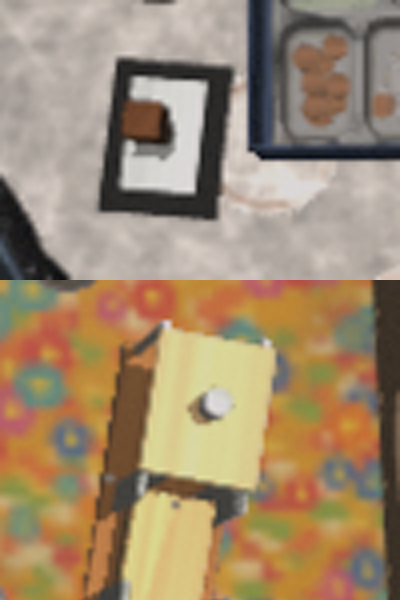

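The tamper stands square in the middle of the mat and the tiles sit in the well. Next is the cover knob.

```bash
python3 - <<'E'
from h import *
t=load('top')
print('pickle lid',onplane(t,[[530/1.25,186/1.25]],.122),'honey',onplane(t,[[486/1.25,206/1.25]],.092))
E
python3 go.py .47 -.15 .2 -12.2
```

```text
pickle lid [[ 0.73807122 -0.27215277  0.122     ]] honey [[ 0.70408372 -0.18202594  0.092     ]]
t 46.25 pos [0.4494 0.3253 0.1992] yaw 174.71 w 0.0424 F [ 0.2 -0.1  0.1]
turn [0.0004 0.0012 0.1205] then shift [-0.1206 -0.4602 -0.0008] | shift before turn [-0.0644 -0.4713 -0.0009]
```

send_rows --pt "-0.002 -0.015 0 0 0 0 0" --pt "-0.0042 -0.0304 0 0 0 0 0" --pt "-0.0042 -0.0304 0 0 0 0 0" --pt "-0.0042 -0.0304 0 0 0 0 0" --pt "-0.0042 -0.0304 0 0 0 0 0" --pt "-0.0042 -0.0304 0 0 0 0 0" --pt "-0.0042 -0.0304 0 0 0 0 0" --pt "-0.0042 -0.0304 0 0 0 0 0" --pt "-0.0042 -0.0304 0 0 0 0 0" --pt "-0.0042 -0.0304 0 0 0 0 0" --pt "-0.0042 -0.0304 0 0 0 0 0" --pt "-0.0042 -0.0304 0 0 0 0 0" --pt "-0.0042 -0.0304 0 0 0 0 0" --pt "-0.0042 -0.0304 0 0 0 0 0" --pt "-0.0042 -0.0304 0 0 0 0 0" --pt "-0.0042 -0.0304 0 0 0 0 0" --pt "-0.002 -0.015 0 0 0 0.06 0" --pt "0 0 0 0 0 0.06 0" --pt "0 0 0 0 0 0 0"

```text
time_s: 48.62
ee_pos: [0.4702, -0.1654, 0.1989]
eef_rot: [-0.336, -3.123, -0.001]
wrist_force: [-0.0, 0.3, 0.4]
grip_width: 0.0425
```

```bash
python3 go.py .5985 -.343 .2 -12.2
```

```text
t 48.62 pos [ 0.4702 -0.1654  0.1989] yaw 167.72 w 0.0425 F [-0.   0.3  0.4]
turn [ 0.0003 -0.0005 -0.0015] then shift [-0.1629 -0.1465 -0.0011] | shift before turn [-0.1631 -0.1462 -0.0012]
```

send_rows --pt "-0.0204 -0.0183 0 0 0 0 0" --pt "-0.0204 -0.0183 0 0 0 0 0" --pt "-0.0204 -0.0183 0 0 0 0 0" --pt "-0.0204 -0.0183 0 0 0 0 0" --pt "-0.0204 -0.0183 0 0 0 0 0" --pt "-0.0204 -0.0183 0 0 0 0 0" --pt "-0.0204 -0.0183 0 0 0 0 0" --pt "-0.0204 -0.0183 0 0 0 0 0" --pt "0 0 0.02 0 0 0 0" --pt "0 0 0.02 0 0 0 0" --pt "0 0 0 0 0 0 0" --grip_force 40

```text
time_s: 50.0
ee_pos: [0.5976, -0.3409, 0.1563]
eef_rot: [-0.332, -3.119, -0.005]
wrist_force: [1.1, 0.3, -0.4]
grip_width: 0.0431
```

```bash
python3 go.py .5985 -.343 .12 -12.2;python3 - <<'E'
from h import *
f=grab('side');save('s12.png',f['image'],6,(275,195,375,295))
E
```

```text
t 50.0 pos [ 0.5976 -0.3409  0.1563] yaw 167.83 w 0.0431 F [ 1.1  0.3 -0.4]
turn [ 0.0028 -0.0054  0.0006] then shift [-0.0014 -0.0019  0.0363] | shift before turn [-0.0016 -0.002   0.0363]
```

View pics/s12.png

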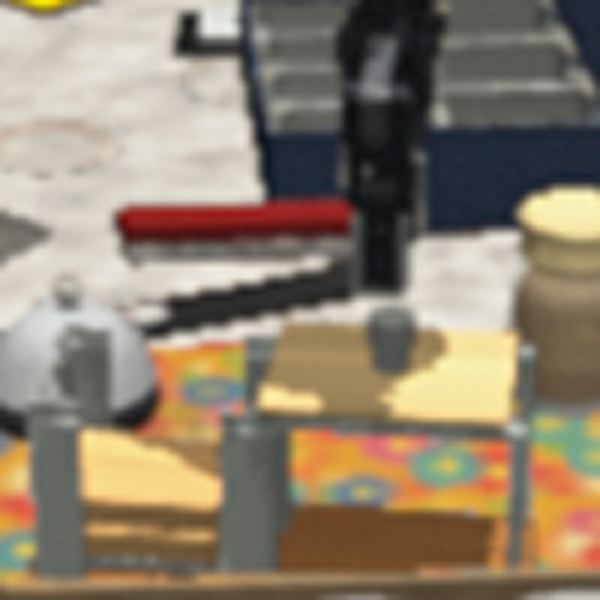

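The near finger (column 380) sits about 2 px left of the knob (column 392), so I'll shift about 4 mm in +x as I go down.

send_rows --pt "-0.004 -0.001 0.015 0 0 0 0" --pt "0 0 0.015 0 0 0 0" --pt "0 0 0.006 0 0 0 0" --pt "0 0 0 0 0 0 0" --pt "0 0 0 0 0 0 0.9" --pt "0 0 0 0 0 0 0.9" --pt "0 0 0 0 0 0 0.9" --pt "0 0 0 0 0 0 0.9"

```text
time_s: 51.05
ee_pos: [0.6034, -0.3437, 0.1238]
eef_rot: [0.334, 3.123, 0.001]
wrist_force: [0.8, 4.0, 4.0]
grip_width: 0.0182
```

send_rows --pt "0.005 0 0 0 0 0 0.9" --pt "0.01 0 0 0 0 0 0.9" --pt "0.01 0 0 0 0 0 0.9" --pt "0.01 0 0 0 0 0 0.9" --pt "0.01 0 0 0 0 0 0.9" --pt "0.01 0 0 0 0 0 0.9" --pt "0.01 0 0 0 0 0 0.9" --pt "0.01 0 0 0 0 0 0.9" --pt "0.01 0 0 0 0 0 0.9" --pt "0.005 0 0 0 0 0 0.9" --pt "0 0 0 0 0 0 0.9"

```text
time_s: 52.42
ee_pos: [0.5146, -0.3248, 0.1237]
eef_rot: [-0.334, -3.124, -0.001]
wrist_force: [1.0, 4.6, 5.7]
grip_width: 0.0181
```

send_rows --pt "0.004 0 0 0 0 0 0.9" --pt "0.004 0 0 0 0 0 0.9" --pt "0 0 0 0 0 0 0.9" --pt "0 0 0 0 0 0 0.9"

```text
time_s: 52.92
ee_pos: [0.5121, -0.3243, 0.1239]
eef_rot: [0.336, 3.112, -0.003]
wrist_force: [14.0, 5.3, -1.0]
grip_width: 0.0178
```

send_rows --pt "0.002 0 0 0 0 0 0.9" --pt "0 0 0 0 0 0 0.9" --pt "0 0 0 0 0 0 0.9"

```text
time_s: 53.3
ee_pos: [0.512, -0.3244, 0.1239]
eef_rot: [0.336, 3.108, -0.005]
wrist_force: [16.8, 5.6, -4.7]
grip_width: 0.018
```

send_rows --pt "-0.006 0 0 0 0 0 0.9" --pt "0 0 0 0 0 0 0.4" --pt "0 0 0 0 0 0 0" --pt "0 0 0 0 0 0 0" --pt "0 0 -0.01 0 0 0 0" --pt "0 0 -0.02 0 0 0 0" --pt "0 0 -0.03 0 0 0 0" --pt "0 0 -0.03 0 0 0 0" --pt "0.02 0.02 0 0 0 0 0" --pt "0.02 0.025 0 0 0 0 0" --pt "0.02 0.025 0 0 0 0 0" --pt "0 0.03 0 0 0 0 0" --pt "0 0.03 0 0 0 0 0" --pt "0 0.03 0 0 0 0 0" --pt "0 0.03 0 0 0 0 0" --pt "0 0.03 0 0 0 0 0" --pt "0 0 0 0 0 0 0"

```text
time_s: 55.42
ee_pos: [0.4989, -0.0954, 0.2138]
eef_rot: [0.329, 3.124, -0.0]
wrist_force: [0.6, -0.1, -1.1]
grip_width: 0.0429
```

Run:
```python
from h import *
t=grab('top');f=grab('side')
a=cv2.resize(t['image'][170:270,400:490],None,fx=4,fy=4,interpolation=cv2.INTER_CUBIC)
b=cv2.resize(f['image'][230:300,270:370],None,fx=4,fy=4,interpolation=cv2.INTER_CUBIC)
d=cv2.resize(t['image'][180:250,170:250],None,fx=4,fy=4,interpolation=cv2.INTER_CUBIC)
c=np.zeros((600,780,3),np.uint8);c[:400,:360]=a;c[:280,370:770]=b;c[300:580,370:690]=d;save('f13.png',c)
m=cloud(t);z=m[...,2];k=np.zeros(z.shape,bool);k[190:270,415:480]=1;k&=(z>.11)&(z<.14);print('knob',np.median(m[k],0).round(4),k.sum())
```

```text
knob [ 0.5084 -0.323   0.1212] 51
```

View pics/f13.png

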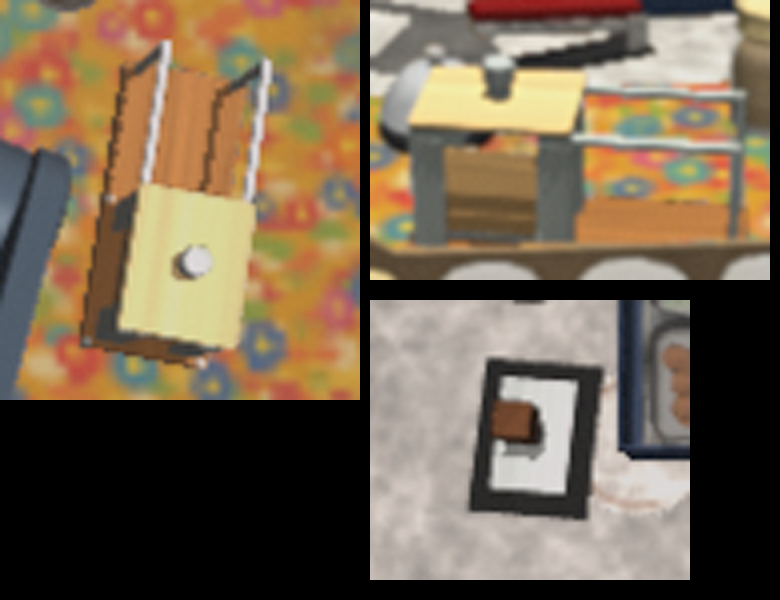

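Run:
```python
from h import *
H=np.array([.508,-.3245]);a=np.radians(-12.2);R2=np.array([[np.cos(a),-np.sin(a)],[np.sin(a),np.cos(a)]])
for n in('top','side'):
    f=load(n);w=cloud(f);q=(w[...,:2]-H)@R2;z=w[...,2];hsv=cv2.cvtColor(f['image'],cv2.COLOR_RGB2HSV)
    b=(abs(q[...,0])<.18)&(abs(q[...,1])<.06)
    m=b&(abs(q[...,0])<.08)&(z>.09)&(z<.104)&(hsv[...,0]>15)&(hsv[...,0]<35)&(hsv[...,1]>50)
    print(n,'cover',np.percentile(q[m][:,0],[1,50,99]).round(4),np.percentile(q[m][:,1],[1,99]).round(4))
    m=b&(z>.045)&(z<.084)&(q[...,0]<.07)&(hsv[...,1]<60); print(' posts',m.sum(),np.percentile(q[m][:,0],[1,99]).round(4))
    m=b&(q[...,0]>.09)&(z>.03); print(' rail end',np.percentile(q[m][:,0],[90,98,100]).round(4))
print({k:np.round(readout.read_state()[k],3).tolist() for k in('time_s','wrist_force')})
```

```text
top cover [-0.047  -0.0011  0.0487] [-0.0377  0.0386]
 posts 55 [-0.0485  0.0458]
 rail end [0.1471 0.1489 0.1493]
side cover [-0.0437  0.0084  0.0524] [-0.0401  0.0374]
 posts 289 [-0.0451  0.0527]
 rail end [0.1513 0.1522 0.1525]
{'time_s': 55.525, 'wrist_force': [0.947, -0.062, -0.331]}
```

```bash
python3 -c "
from station import order; print(order.finish_job())"
```

```text
the job is handed in; nothing more can be done
None
```

The job is handed in, at about 55 s of robot time; the system gives no verdict. I viewed 16 pictures, two over the budget of 14.

**Tiles:** two were present. Both lie flat in the well between the posts and went in with almost no side force.

**Press:** with the tamper on the stack, the plate reached its stop at a TCP height of 0.1045 m (0.105 m expected). I held it there for over a second at 22–28 N. Afterwards the side camera showed the stack still low in the well.

**Tamper:** it is back on its mat, released at (0.593, 0.312), about 1 mm from the measured middle at (0.593, 0.311). It looked upright and square in the last top picture.

**Cover:** I pulled it until it stopped against 14–17 N. The knob is within about 2 mm of the well centre, and the cover lies within about 1 mm of fully shut relative to the posts and rail ends.

**Checks that disagreed:**
- The two cameras differed by about 4–5 mm in x at the dispenser. I worked around this by comparing the tile and tamper with the posts within the same image.
- The cover travelled only about 93 mm, not 100 mm. I think it started about 7 mm closed, because its edge already overlapped the posts at the start.

The jars and tape roll were not touched. The arm stood clear of everything when I handed in.

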